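# Take the pile apart onto the shadow mats

## Robot

A 6-joint arm with a two-finger parallel gripper is mounted at the origin on a cart in front of the work surface, level with it; the furniture and walls round the work are solid. World frame = base frame: x ahead of the robot, y to its left, z up, the work surface at z = 0. Lengths are in m, angles in rad, forces in N, time in s.
With the tool pointing down it reaches from about 0.325 to 0.9 m from the base axis. Payload 3.5 kg.
Tool frame: the origin (TCP) lies at the very end of the fingers, on their centre line; the grasp point (between the pads) lies 19 mm behind it; z points along the fingers, y is the line along which they close (so a half turn about z gives the same grasp; the last joint's range is limited). The gripper opens to 85 mm and grips with 20 to 120 N. Pads are 22 mm wide; open, the fingers measure 114 mm over their backs; the gripper's body (76 mm by 85 mm) begins 54 mm behind the grasp point. The pads swing forward as they close: fully open they stand 13 mm farther back than shut.
Start: joints at [-1.357, 0.276, -0.026, 1.268, 0, 1.467], TCP at [0.195, -0.594, 0.231] pointing down, gripper open.
Joint ranges: [-3.12, 3.12], [-0.85, 1.88], [-1.08, 1.24], [-1.95, 2.15], [-1.57, 1.53], [-3.14, 3.14]. Speed limits (rad/s): [2.57, 2.57, 3.14, 3.14, 3.14, 3.14].

## Interface

Orientations are given as a unit quaternion [w, x, y, z].
In Python, from workcell import manip, imaging gives the robot as it stands. The module is installed in compiled form; this text tells all that it offers.
- The arm moves only by the tool jog_arm, never from a script. Its argument "rows" is one flat list of numbers, 7 for each row, row after row: the shift along the tool's x, y, z in units of 25 mm (1.0 is 25 mm), then the turn, a rotation vector about the tool's x, y, z in degrees, then the closure, from 0 (fully open) to 1 (shut). A call has 1 to 10 rows; each row is the pose to reach, as a shift and turn from the pose commanded when the call began, along the tool's axes at that moment; what a row does not reach only later rows make up. A row lasts 1/12 s, in which the tool goes at most 41.7 mm and 7.16 degrees, less where a joint would pass 70% of its speed; a pose out of reach is approached as far as the arm can. A call with a gripper value outside its range is refused whole. The fingers move at their own pace and stop on an object; "grip_force" is the grip in N (left out, the last holds). Time passes only in rows, so rows that repeat a pose let the fingers close. It gives the time, the measured TCP pose, the force, the opening and the grip force at its end, in the units of the state.
- manip.read_state(): the state, without advancing time (a new reading comes with each control period).
- imaging.read_camera(name): name is "scene" or "side" or "wrist"; returns a dict with "pixels" (420x560x3 uint8, blue, green, red), "range_z" (420x560 float32, m along the optical axis (not along the pixel's ray), 0 where there is no reading), "fx", "fy", "cx", "cy" (pixels), "distortion" ([k1, k2, p1, p2, k3] as OpenCV has them; the pictures are not rectified), "rvec" (rotation vector, rad) and "tvec" (3), from world to camera coordinates, as OpenCV has them; the wrist camera has in their place "mount" (4x4, takes a point from camera to tool coordinates, whose origin is the TCP and whose axes are the flange's). Camera axes: x right, y down, z forward; pixel columns grow to the right and rows downward; lengths in m; the calibration is good to about 2 mm. A picture is of the moment at which its call begins: read the wrist's pose just before it.
- manip.hand_in(): hands the job in; it is judged then, once.
The state is a dict: "clock": time; "joint_pos": joint angles; "dq": joint speeds; "joint_efforts": joint torques, N m; "position": TCP position; "orientation": TCP orientation; "wrist_force": force on the tool from outside, world axes, zero at the start; "moment": the same for the moment, N m; "finger_gap": finger opening in m; "finger_force": force on a finger pad.
Only numpy, scipy, OpenCV 4.12 (cv2) and the standard library are available. Lean on these libraries where they do the work, as an engineer would, in place of code of your own. Each camera call takes 0.05 s, during which the arm holds its last target. There are 200 camera calls.

## Task

Someone has piled four things up at the corner of the bench. Take the pile apart from the top down, one thing at a time, and set each down gently, flat and centred on its own mat and lengthwise along it: the screw tin (kept upright, so that no screws spill) on the round white mat, the red drilling jig on the red mat, the sanding block on the blue mat and the wooden offcut on the yellow mat. Leave the roll of masking tape and the pencil where they lie.

Things in the scene. Friction and masses are not known exactly. Their poses are not given: they have to be found in the camera images.
- screw_tin: Open round bright metal tin of screws, 69 mm across, 38 mm high, about 0.28 kg; at the start it is the top of the pile. Origin: centre of its underside; z up. Grasp it across the outside.
- dowel_jig: Red block with a row of five steel-lined holes on its top face (dowel drilling jig), 46 (x) x 100 (y) x 20 (z) mm, about 0.25 kg; second from the top, under the tin. Origin: centre of its underside; y along its length, z up. Grasp it across the 46 mm.
- sanding_block: Cork-coloured sanding block with reddish-brown abrasive paper wrapped round, 62 (x) x 112 (y) x 27 (z) mm, about 0.12 kg; third from the top, crosswise under the jig. Origin: centre of its underside; y along its length, z up. Grasp it across the 62 mm.
- offcut: Plain pine board offcut, 64 (x) x 110 (y) x 19 (z) mm, about 0.06 kg; the bottom of the pile, flat on the table, crosswise under the sanding block. Origin: centre of its underside; y along its length, z up. Grasp it across the 64 mm.
- tin_mat: Round white rubber mat, 85 mm across, 4 mm thick, with a thin black circle of the tin's size; fixed to the table. Place of the tin. Origin: centre of its underside, at table height; things stand 4 mm above it.
- jig_mat: Red rubber mat, 62 (x) x 116 (y) mm, 4 mm thick, with a thin black outline of the jig's size; fixed to the table. Place of the red jig. Origin: centre of its underside, at table height; y along its length.
- sanding_mat: Blue rubber mat, 78 (x) x 128 (y) mm, 4 mm thick, with a thin black outline of the sanding block's size; fixed to the table. Place of the sanding block. Origin: centre of its underside, at table height; y along its length.
- offcut_mat: Yellow rubber mat, 80 (x) x 126 (y) mm, 4 mm thick, with a thin black outline of the offcut's size; fixed to the table. Place of the wooden offcut. Origin: centre of its underside, at table height; y along its length.
- masking_tape: Roll of cream masking tape, 98 mm across, 25 mm high, lying flat between the drawer cabinet and the mitre saw; not to be moved. Origin: centre of its underside.
- pencil: Red pencil, 142 mm long (y), 7 mm thick, lying near the table's front edge to the left of the drawer cabinet; not to be moved. Origin: centre of its underside.

How it is judged:
By the outcome, as a careful person would: the job done as asked, in the order asked, and still so for the second after the job is handed in, with the robot touching nothing.
It also fails if it takes over 112 s, if anything falls off the work surface, if the arm or the gripper's body presses on something with over 40 N, if the wrist force passes 120 N, or if a joint passes its speed limit or range.

## Working session

There is one attempt and no reset: what is moved stays moved. The work goes in short steps, Python scripts to look and compute and a tool call to move; the robot and the scene stay as the last step left them, time stands still between calls to the robot, and variables do not carry over. Pictures are saved under pics/ and viewed, at most 14 in all, crops included, and the job is handed in when it is done.

Besides the shell and the picture viewer there is one more tool, called after "Request:" as name(argument=value, ...), one argument or row to a line, values as JSON. jog_arm: Moves the arm, as the interface text tells. Its arguments: {"type":"object","properties":{"rows":{"type":"array","items":{"type":"number"}},"grip_force":{"type":"number"}},"required":["rows"]}

```bash
mkdir -p pics; cat > h.py <<'E'
import numpy as np, cv2
from workcell import manip, imaging
from scipy.spatial.transform import Rotation as R
def Rq(q): return R.from_quat([q[1],q[2],q[3],q[0]])
def cam(name):
    s=manip.read_state(); c=imaging.read_camera(name)
    K=np.array([[c['fx'],0,c['cx']],[0,c['fy'],c['cy']],[0,0,1.]]); D=np.array(c['distortion'],float)
    if 'mount' in c:
        T=np.eye(4);T[:3,:3]=Rq(s['orientation']).as_matrix();T[:3,3]=s['position'];T=T@np.array(c['mount'])
    else:
        T=np.eye(4);r=cv2.Rodrigues(np.array(c['rvec'],float))[0];T[:3,:3]=r.T;T[:3,3]=-r.T@np.ravel(c['tvec'])
    return dict(im=c['pixels'],z=c['range_z'],K=K,D=D,T=T)
def plane(c,uv,h):
    p=cv2.undistortPoints(np.array(uv,np.float64).reshape(-1,1,2),c['K'],c['D']).reshape(-1,2)
    d=np.c_[p,np.ones(len(p))]@c['T'][:3,:3].T; o=c['T'][:3,3]
    return o+d*((h-o[2])/d[:,2])[:,None]
def cloud(c):
    H,W=c['z'].shape;u,v=np.meshgrid(np.arange(W),np.arange(H))
    p=cv2.undistortPoints(np.stack([u,v],-1).reshape(-1,1,2).astype(np.float64),c['K'],c['D']).reshape(-1,2)
    q=np.c_[p,np.ones(len(p))]*c['z'].reshape(-1,1)
    return (q@c['T'][:3,:3].T+c['T'][:3,3]).reshape(H,W,3)
E
python3 - <<'E'
from h import *
print(manip.read_state())
for n in ['scene','side','wrist']:
    c=cam(n);cv2.imwrite(f'pics/{n}0.png',c['im']);print(n,c['T'].round(3).tolist())
E
```

```text
{'clock': 0.0, 'joint_pos': array([-1.35743067e+00,  2.77157792e-01, -2.79489851e-02,  1.26799347e+00,
       -2.27991986e-05,  1.46736640e+00]), 'dq': array([ 0.0018799 , -0.00035012,  0.00097057, -0.00044421,  0.00060614,
       -0.00059915]), 'joint_efforts': array([ 1.15601179e-04, -4.45511198e+01,  2.95200562e+01,  1.63053861e-02,
       -1.78855803e-04, -3.21867269e-06]), 'position': array([ 0.19449591, -0.59311383,  0.23011223]), 'orientation': array([-1.14959202e-03,  9.87480619e-01,  1.57736170e-01, -7.46711769e-05]), 'wrist_force': array([-0.43440274,  0.4200196 ,  0.33021278]), 'moment': array([ 0.01507812,  0.0186507 , -0.02225982]), 'finger_force': 0.0, 'finger_gap': 0.0853319151008641}
scene [[-0.772, -0.507, 0.383, 0.167], [-0.636, 0.624, -0.454, 0.438], [-0.009, -0.594, -0.804, 0.799], [0.0, 0.0, 0.0, 1.0]]
side [[0.978, -0.071, 0.196, 0.332], [-0.206, -0.444, 0.872, -0.741], [0.025, -0.893, -0.449, 0.471], [0.0, 0.0, 0.0, 1.0]]
wrist [[0.311, -0.912, -0.269, 0.264], [-0.95, -0.299, -0.086, -0.571], [-0.002, 0.282, -0.959, 0.373], [0.0, 0.0, 0.0, 1.0]]
```

View pics/scene0.png

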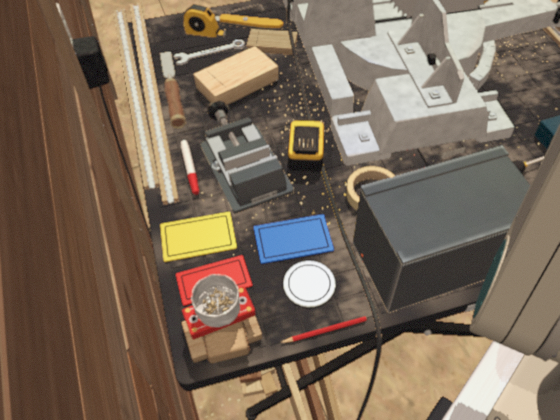

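View pics/side0.png

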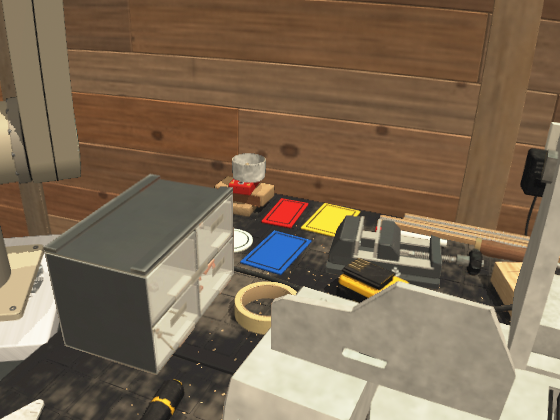

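View pics/wrist0.png

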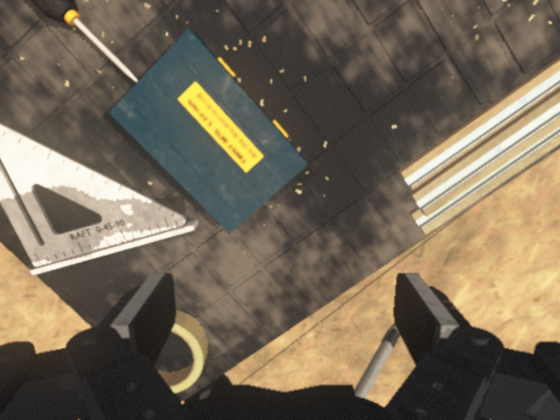

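The scene view shows the pile at (217,310) with the tin on top at (217,297). The mats are yellow (198,237), blue (293,238), red (215,280, partly hidden by the tin) and white (309,284). The pencil is at (325,330) and the tape at (372,190). The side view shows the same pile at (245,190), behind the cabinet.

```bash
cat > m.py <<'E'
from h import *
c=cam('scene');P=cloud(c);hsv=cv2.cvtColor(c['im'],cv2.COLOR_BGR2HSV);Z=P[...,2]
def rect(m,h,name):
    m=cv2.morphologyEx(m.astype(np.uint8),cv2.MORPH_CLOSE,np.ones((5,5)))
    cs=cv2.findContours(m,cv2.RETR_EXTERNAL,cv2.CHAIN_APPROX_NONE)[0]
    k=max(cs,key=cv2.contourArea);q=plane(c,k.reshape(-1,2),h)[:,:2]
    r=cv2.minAreaRect((q*1000).astype(np.float32));print(name,np.round(r[0],1),np.round(r[1],1),round(r[2],1),cv2.boxPoints(r).round().tolist())
Hh,S,V=cv2.split(hsv)
u,v=np.meshgrid(np.arange(560),np.arange(420))
roi=lambda a,b,c_,d:(u>a)&(u<b)&(v>c_)&(v<d)
rect(roi(150,245,205,262)&(Hh>20)&(Hh<35)&(S>150),.004,'yellow')
rect(roi(240,345,205,270)&(Hh>100)&(Hh<125)&(S>120),.004,'blue')
rect(roi(275,345,255,315)&(S<60)&(V>130),.004,'white')
red=((Hh<6)|(Hh>174))&(S>170)
rect(roi(165,262,250,320)&red&(abs(Z-.004)<.008),.004,'redmat')
rect(roi(165,262,265,350)&red&(Z>.03),.066,'jig top')
rect(roi(270,375,312,345)&red,.005,'pencil')
rect(roi(340,405,160,215)&(Hh>15)&(Hh<35)&(S>50)&(Z<.04)&(Z>.01),.02,'tape')
Q=P.reshape(-1,3)[roi(165,275,265,370).ravel()]
print(np.histogram(Q[:,2],np.arange(-.01,.13,.004)))
for a,b in [(.012,.022),(.04,.05),(.058,.07),(.095,.115)]:
    k=Q[(Q[:,2]>a)&(Q[:,2]<b)]
    if len(k)>10:
        r=cv2.minAreaRect((k[:,:2]*1000).astype(np.float32));print(a,len(k),k[:,2].mean().round(4),np.round(r[0],1),np.round(r[1],1),round(r[2],1))
cv2.imwrite('pics/z1.png',cv2.resize(c['im'][190:380,150:380],None,fx=3,fy=3,interpolation=cv2.INTER_CUBIC))
for uv in [(60,200),(100,300),(140,250),(150,150),(430,230),(360,210),(400,300),(250,180),(185,380)]: print(uv,P[uv[1],uv[0]].round(3))
E
python3 m.py
```

```text
yellow [644.3 130.6] [127.3  83. ] 51.7 [[572.0, 106.0], [637.0, 55.0], [716.0, 155.0], [651.0, 206.0]]
blue [511.4  28.2] [130.2  81.3] 51.1 [[439.0, 3.0], [502.0, -48.0], [584.0, 53.0], [521.0, 104.0]]
white [434.3  79.8] [86.2 86.6] 39.2 [[373.0, 86.0], [428.0, 19.0], [495.0, 73.0], [440.0, 141.0]]
redmat [560.9 176. ] [117.4  64.3] 57.0 [[502.0, 144.0], [556.0, 109.0], [620.0, 208.0], [566.0, 243.0]]
jig top [497.8 254. ] [46.2 52.9] 64.7 [[464.0, 244.0], [512.0, 222.0], [532.0, 264.0], [484.0, 286.0]]
pencil [358.2 124.1] [118.8   8.7] 56.1 [[321.0, 77.0], [329.0, 72.0], [395.0, 171.0], [388.0, 176.0]]
tape [ 482. -143.] [106.5  59.4] 84.5 [[447.0, -193.0], [506.0, -199.0], [517.0, -93.0], [458.0, -87.0]]
(array([  31,  608, 3528, 1363,  317,   35,  106,  567,   71,   51,   47,
         46,  111,  657,  394,   84,   69,   67,  451,  538,  277,  166,
        193,  316,  269,  160,  113,  148,  185,    5,    0,    0,    0,
          0]), array([-0.01 , -0.006, -0.002,  0.002,  0.006,  0.01 ,  0.014,  0.018,
        0.022,  0.026,  0.03 ,  0.034,  0.038,  0.042,  0.046,  0.05 ,
        0.054,  0.058,  0.062,  0.066,  0.07 ,  0.074,  0.078,  0.082,
        0.086,  0.09 ,  0.094,  0.098,  0.102,  0.106,  0.11 ,  0.114,
        0.118,  0.122,  0.126]))
0.012 693 0.0192 [471.4 248.4] [121.9  70.5] 43.7
0.04 1122 0.0453 [452.8 249.6] [94.5 45.1] 64.0
0.058 1056 0.066 [494.4 226.3] [100.4  66. ] 62.4
0.095 422 0.1011 [493.2 225.7] [67.  68.4] 37.2
(60, 200) [0.552 0.332 0.383]
(100, 300) [0.506 0.361 0.272]
(140, 250) [ 0.901  0.131 -0.294]
(150, 150) [0.857 0.049 0.013]
(430, 230) [ 0.303 -0.033  0.149]
(360, 210) [ 0.418 -0.027  0.106]
(400, 300) [0.295 0.029 0.035]
(250, 180) [0.625 0.009 0.058]
(185, 380) [ 0.477  0.325 -0.003]
```

View pics/z1.png

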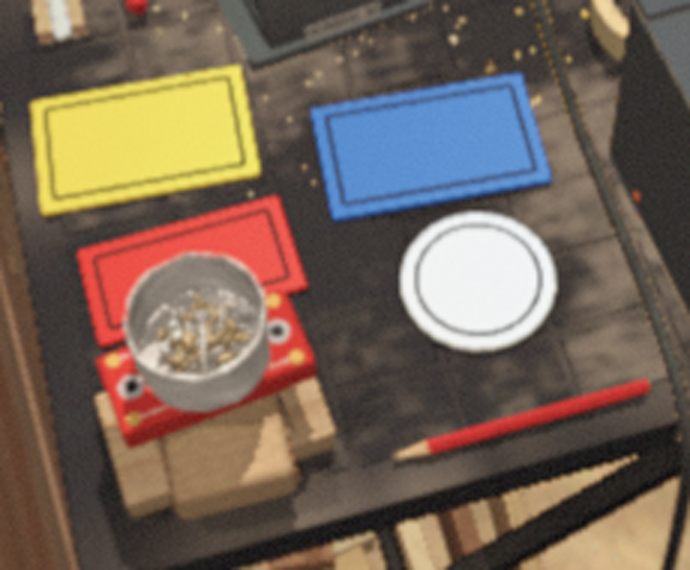

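The crop shows the tin centred on the red jig, the jig across the sanding block, and the offcut under that. No mat is blocked except the red one, which is partly hidden. Next I'll check clearances to the wall and along the path.

```bash
python3 - <<'E'
from h import *
for n in ['scene','side']:
    c=cam(n);P=cloud(c)[c['z']>0].reshape(-1,3)
    # max height grid along region
    print(n,'max height cm; rows x .2...8, cols y -.6...4')
    for x in np.arange(.15,.9,.075):
        print(round(x,3),[int(100*k[:,2].max()) if len(k:=P[(abs(P[:,0]-x)<.0375)&(abs(P[:,1]-y)<.05)])>3 else None for y in np.arange(-.6,.55,.1)])
c=cam('scene');P=cloud(c);Q=P[150:330:6,20:90:6].reshape(-1,3);Q=Q[Q[:,2]>0.05]
m=Q.mean(0);n=np.linalg.svd(Q-m)[2][2];n*=np.sign(n@[1,1,0]);print('wall n',n.round(3),'dist of pile',(m-[.493,.226,.1])@n, 'yellow',(m-[.644,.13,.1])@n, np.abs((Q-m)@n).max())
E
```

```text
scene max height cm; rows x .2...8, cols y -.6...4
0.15 [None, -75, -74, -50, -65, -65, 43, 43, None, None, None, None]
0.225 [None, 4, 1, -44, 15, 39, 44, 43, None, None, None, None]
0.3 [0, 4, 3, 3, 16, 16, 16, 1, None, None, None, 54]
0.375 [0, 5, 11, 10, 15, 16, 16, 1, 1, None, 54, 54]
0.45 [10, 10, 19, 18, 10, 15, 15, 1, 10, 10, 53, None]
0.525 [13, 10, 22, 13, 10, 2, 0, 1, 10, 52, 52, None]
0.6 [13, 20, 21, 10, 7, 6, 6, 1, 0, 51, None, None]
0.675 [None, 15, 20, 20, 7, 6, 6, 1, 50, 50, None, None]
0.75 [None, 11, 15, 21, 5, 4, 6, 1, 49, None, None, None]
0.825 [None, None, 16, 16, 4, 5, 3, 1, 43, None, None, None]
side max height cm; rows x .2...8, cols y -.6...4
0.15 [None, None, None, 1, 15, 43, 30, 0, 0, None, None, 39]
0.225 [None, None, None, 0, 15, 43, 42, None, None, None, None, 39]
0.3 [None, None, None, 3, 15, 15, 15, None, None, None, None, 39]
0.375 [None, None, 10, 10, 15, 15, 15, None, None, None, 39, 39]
0.45 [None, None, 18, 18, 10, 15, 15, 0, 10, 10, 39, None]
0.525 [None, 22, 22, 10, 10, 2, 0, 0, 10, 40, 39, None]
0.6 [None, 22, 22, None, 5, 6, 6, 0, 0, 40, None, None]
0.675 [None, 11, 32, 32, 5, 6, 6, 1, 41, 40, None, None]
0.75 [None, None, 15, 32, 0, 4, 6, 1, 41, None, None, None]
0.825 [None, None, None, None, 4, 5, 4, 41, 42, None, None, None]
wall n [0.516 0.854 0.073] dist of pile 0.14233811920701506 yellow 0.14638933552909644 0.07840627766473778
```

Request:
jog_arm(
  rows=[0.6,-0.8,-0.6,0,0,-7,0,1.3,-1.7,-1.2,0,0,-14,0,2,-2.6,-1.8,0,0,-21,0,2.8,-3.6,-2.4,0,0,-28,0,3.6,-4.6,-2.8,0,0,-35,0,4.4,-5.6,-2.8,0,0,-42,0,5.2,-6.6,-2.8,0,0,-49,0,6,-7.6,-2.8,0,0,-56,0,6.8,-8.7,-2.8,0,0,-63,0,7.6,-9.8,-2.8,0,0,-70,0],
)

```text
clock: 1.18
position: [0.2991, -0.3004, 0.3015]
orientation: [0.0, 0.717, 0.698, 0.0]
wrist_force: [-0.3, 0.4, 0.5]
finger_gap: 0.0857
finger_force: 0.0
```

Request:
jog_arm(
  rows=[1,0.3,0,0,0,-7,0,2,0.6,0,0,0,-14,0,3,1,0,0,0,-21,0,4,1.3,0,0,0,-28,0,5,1.6,0,0,0,-35,0,6,2,0,0,0,-42,0,7,2.3,0,0,0,-49,0,8,2.6,0,0,0,-56,0,9,3,0,0,0,-63,0,10,3.3,0,0,0,-70,0],
)

```text
clock: 2.02
position: [0.3899, -0.0534, 0.3016]
orientation: [0.001, 0.187, 0.982, -0.0]
wrist_force: [0.7, 0.0, 0.2]
finger_gap: 0.0852
finger_force: 0.0
```

Request:
jog_arm(
  rows=[0,1,0,0,0,-7,0,0,2,0,0,0,-14,0,0,3,0,0,0,-21,0,0,4,0,0,0,-28,0,0,5,0,0,0,-35,0,0,6,0,0,0,-42,0,0,7,0,0,0,-49,0,0,8,0,0,0,-56,0,0,8.8,0,0,0,-63,0,0,9.2,0,0,0,-70,0],
)

```text
clock: 2.85
position: [0.4757, 0.1609, 0.3012]
orientation: [0.0, -0.412, 0.911, 0.0]
wrist_force: [0.5, -0.2, 0.8]
finger_gap: 0.0856
finger_force: 0.0
```

```bash
python3 - <<'E'
from h import *
c=cam('wrist');cv2.imwrite('pics/w1.png',c['im']);np.savez('w1.npz',**c);s=manip.read_state();print(s['position'],s['joint_pos'].round(2),c['T'].round(3).tolist())
E
```

```text
[0.47615105 0.16143927 0.30116577] [ 0.2   0.03 -0.17  1.37  0.   -0.66] [[-0.75, 0.635, 0.186, 0.43], [0.661, 0.72, 0.211, 0.107], [0.0, 0.281, -0.96, 0.444], [0.0, 0.0, 0.0, 1.0]]
```

View pics/w1.png

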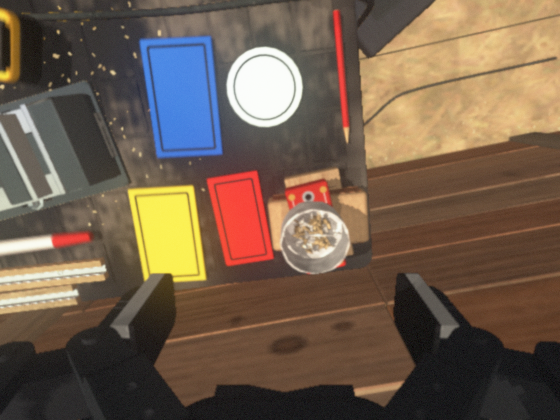

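The wrist view shows all four mats clear: blue (182,97), white (264,87), red (240,217), yellow (167,233). The pencil is at (342,75) and the tin rim at (315,238), with the jig and blocks beneath it.

```bash
cat >> h.py <<'E'
u_,v_=np.meshgrid(np.arange(560),np.arange(420))
def roi(a,b,c,d): return (u_>a)&(u_<b)&(v_>c)&(v_<d)
def rect(c,m,h,name):
    m=cv2.morphologyEx(m.astype(np.uint8),cv2.MORPH_CLOSE,np.ones((5,5)))
    m=cv2.morphologyEx(m,cv2.MORPH_OPEN,np.ones((3,3)))
    k=max(cv2.findContours(m,cv2.RETR_EXTERNAL,cv2.CHAIN_APPROX_NONE)[0],key=cv2.contourArea)
    q=plane(c,k.reshape(-1,2),h)[:,:2]
    r=cv2.minAreaRect((q*1000).astype(np.float32));b=cv2.boxPoints(r);e=b[1]-b[0];f=b[2]-b[1]
    L=e if np.hypot(*e)>np.hypot(*f) else f
    print(name,'ctr',np.round(r[0],1),'size',np.round(sorted(r[1]),1),'long axis',round(float(np.degrees(np.arctan2(L[1],L[0]))%180),1),'n',len(k))
    return k
E
python3 - <<'E'
from h import *
c=dict(np.load('w1.npz'));P=cloud(c);Z=P[...,2];Hh,S,V=cv2.split(cv2.cvtColor(c['im'],cv2.COLOR_BGR2HSV))
rect(c,roi(120,215,175,290)&(Hh>20)&(Hh<35)&(S>130),.004,'yellow')
rect(c,roi(130,230,30,165)&(Hh>98)&(Hh<125)&(S>110),.004,'blue')
rect(c,roi(220,310,40,135)&(S<70)&(V>130),.004,'white')
red=((Hh<6)|(Hh>174))&(S>150)
rect(c,roi(200,276,165,272)&red&(Z<.02),.004,'redmat')
rect(c,roi(325,355,5,145)&red,.005,'pencil')
q=P[roi(265,375,160,280)]
for n,a,b,h in [('tin',.094,.112,.104),('jig',.060,.072,.066),('sand',.041,.051,.046),('off',.014,.024,.019)]:
    m=roi(262,378,160,280)&(Z>a)&(Z<b); rect(c,m,h,n); print(Z[m].mean().round(4),m.sum())
m=roi(262,378,160,280)&(Z>.014);cv2.imwrite('pics/zc.png',cv2.resize(c['im'][160:280,255:385],None,fx=5,fy=5))
E
```

```text
yellow ctr [648.8 134.2] size [ 82.9 136.9] long axis 52.6 n 334
blue ctr [513.9  28.2] size [ 79.5 129.4] long axis 51.5 n 368
white ctr [436.2  80.4] size [85.8 86.1] long axis 48.6 n 225
redmat ctr [562.6 176.7] size [ 64.2 118.3] long axis 57.8 n 271
pencil ctr [360.2 123.5] size [  7.9 121.2] long axis 56.2 n 240
tin ctr [502.7 240.4] size [32.  66.3] long axis 150.9 n 175
0.1005 765
jig ctr [498.4 230.9] size [55.2 62.8] long axis 138.6 n 157
0.0674 2019
sand ctr [456.9 250.2] size [38.8 60.5] long axis 55.2 n 146
0.0448 1962
off ctr [463.6 196.1] size [25.1 64.8] long axis 145.9 n 141
0.0192 720
```

View pics/zc.png

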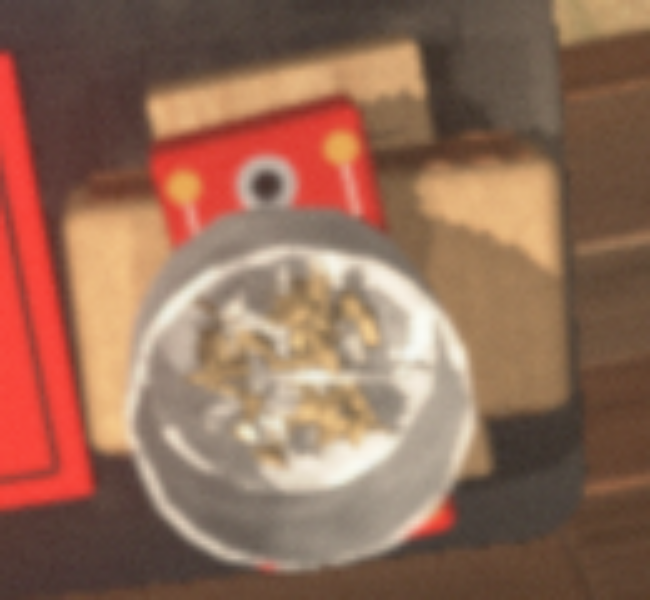

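```bash
python3 - <<'E'
from h import *
c=dict(np.load('w1.npz'))
f=lambda pts,h:plane(c,[(255+x/5-.4,160+y/5-.4) for x,y in pts],h)[:,:2]*1000
print('tin',f([(128,400),(475,385),(300,570),(305,245)],.104).round(1))
print('jig',f([(150,150),(355,97),(452,525),(385,240)],.066).round(1))
print('sand',f([(72,205),(560,160),(565,410),(98,455)],.046).round(1))
print('off',f([(147,105),(415,42),(430,140),(490,470)],.019).round(1))
E
```

```text
tin [[517.6 201.2]
 [464.7 243.6]
 [515.8 251.3]
 [471.3 200. ]]
jig [[486.9 173.1]
 [447.6 192.7]
 [493.1 281.3]
 [462.5 220.7]]
sand [[511.2 174.5]
 [423.7 238. ]
 [459.  285.3]
 [546.7 222.7]]
off [[487.5 172.7]
 [431.2 202.6]
 [443.2 222.9]
 [484.6 297.6]]
```

```bash
cat >> h.py <<'E'
def go(x,y,z,yaw):
    """tool-axis shift (25 mm units) and turn (deg) from the present pose to tool-down x,y,z(m), yaw of tool x"""
    s=manip.read_state();r=Rq(s['orientation'])
    a=np.radians(yaw);t=R.from_matrix(np.array([[np.cos(a),np.sin(a),0],[np.sin(a),-np.cos(a),0],[0,0,-1]]))
    print('shift',(r.inv().apply(np.array([x,y,z])-s['position'])/.025).round(2),'turn',(r.inv()*t).as_rotvec(degrees=True).round(1),'clock',s['clock'])
E
python3 - <<'E'
from h import *
go(.493,.225,.070,242.8)
c=cam('scene');P=cloud(c).reshape(-1,3);k=P[(P[:,2]>.14)&(P[:,2]<.18)&(P[:,1]>-.3)&(P[:,0]<.5)]
r=cv2.minAreaRect((k[:,:2]*1000).astype(np.float32));print(cv2.boxPoints(r).round(),k[:,2].max())
E
```

```text
shift [-2.34  1.16  9.25] turn [  0.    0.1 -13.9] clock 2.9
[[ 166. -190.]
 [ 333. -260.]
 [ 583.  344.]
 [ 415.  414.]] 0.17996044268814315
```

Request:
jog_arm(
  rows=[-0.8,0.4,0.5,0,0,-5,0,-1.6,0.8,1.3,0,0,-10,0,-2.34,1.16,2.3,0,0,-13.9,0,-2.34,1.16,3.4,0,0,-13.9,0,-2.34,1.16,4.4,0,0,-13.9,0,-2.34,1.16,5.2,0,0,-13.9,0,-2.34,1.16,5.7,0,0,-13.9,0,-2.34,1.16,6,0,0,-13.9,0,-2.34,1.16,6,0,0,-13.9,0],
)

```text
clock: 3.7
position: [0.4909, 0.2205, 0.1496]
orientation: [-0.002, -0.514, 0.858, 0.0]
wrist_force: [-0.0, 0.6, -0.9]
finger_gap: 0.0856
finger_force: 0.0
```

```bash
python3 - <<'E'
from h import *
go(.493,.225,.070,242.8)
c=cam('wrist');cv2.imwrite('pics/w2.png',c['im']);np.savez('w2.npz',**c)
E
```

```text
shift [-0.21  0.    3.18] turn [ 0.1 -0.2 -0.9] clock 3.7
```

View pics/w2.png

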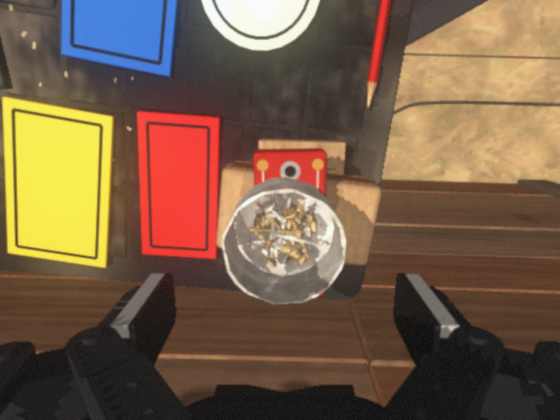

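The tin sits between the fingers, with its rim spanning columns 223–345 and rows 186–305. I'll check its centre from the rim.

```bash
python3 - <<'E'
from h import *
c=dict(np.load('w2.npz'))
p=plane(c,[(223,248),(345,245),(284,186),(284,304)],.104);print(p.round(4),p[:2].mean(0),p[2:].mean(0))
q=plane(c,[(253,151),(325,150),(327,190)],.066);print(q.round(4))
E
```

```text
[[0.5234 0.2088 0.104 ]
 [0.4641 0.2387 0.104 ]
 [0.4779 0.1941 0.104 ]
 [0.5103 0.2547 0.104 ]] [0.49375827 0.22375775 0.104     ] [0.4940841 0.2244115 0.104    ]
[[0.488  0.1734 0.066 ]
 [0.4492 0.1935 0.066 ]
 [0.4591 0.2164 0.066 ]]
```

Request:
jog_arm(
  rows=[-0.2,0,0.5,0,0,-0.9,0,-0.2,0,1.2,0,0,-0.9,0,-0.2,0,1.9,0,0,-0.9,0,-0.2,0,2.5,0,0,-0.9,0,-0.2,0,2.9,0,0,-0.9,0,-0.2,0,3.1,0,0,-0.9,0,-0.2,0,3.18,0,0,-0.9,0,-0.2,0,3.18,0,0,-0.9,0.1,-0.2,0,3.18,0,0,-0.9,0.2,-0.2,0,3.18,0,0,-0.9,0.3],
  grip_force=40,
)

```text
clock: 4.58
position: [0.4955, 0.2267, 0.0732]
orientation: [0.001, -0.522, 0.853, 0.0]
wrist_force: [-0.8, 0.7, 2.4]
finger_gap: 0.0667
finger_force: 45.6
```

Request:
jog_arm(
  rows=[0,0,0,0,0,0,0.4,0,0,0,0,0,0,0.5,0,0,0,0,0,0,0.6,0,0,0,0,0,0,0.6,0,0,0,0,0,0,0.6,0,0,0,0,0,0,0.6],
)

```text
clock: 5.08
position: [0.4956, 0.2266, 0.0731]
orientation: [0.001, -0.522, 0.853, -0.0]
wrist_force: [-1.6, 0.1, 5.8]
finger_gap: 0.0668
finger_force: 45.9
```

Request:
jog_arm(
  rows=[0,0,-0.1,0,0,0,0.6,0,0,-0.3,0,0,0,0.6,0,0,-0.6,0,0,0,0.6,0,0,-1,0,0,0,0.6,0,0,-1.5,0,0,0,0.6,0,0,-2,0,0,0,0.6,0,0,-2.5,0,0,0,0.6,0,0,-2.8,0,0,0,0.6,0,0,-3,0,0,0,0.6,0,0,-3,0,0,0,0.6],
)

```text
clock: 5.92
position: [0.4958, 0.2264, 0.1483]
orientation: [0.001, -0.522, 0.853, -0.0]
wrist_force: [-0.1, 0.5, -2.2]
finger_gap: 0.0669
finger_force: 45.5
```

```bash
python3 - <<'E'
from h import *
go(.436,.0805,.15,152.8)
c=cam('scene');cv2.imwrite('pics/s2.png',c['im'][150:400,140:420]);np.savez('s2.npz',**c)
P=cloud(c).reshape(-1,3);k=P[(P[:,2]>.14)&(P[:,2]<.18)&(P[:,1]<.06)&(P[:,0]<.5)&(P[:,0]>.2)]
r=cv2.minAreaRect((k[:,:2]*1000).astype(np.float32));print(cv2.boxPoints(r).round())
E
```

```text
shift [ 6.29 -0.52 -0.08] turn [-0.   0.2 90.2] clock 5.9167
[[ 160. -157.]
 [ 495. -395.]
 [ 645. -186.]
 [ 309.   53.]]
```

View pics/s2.png

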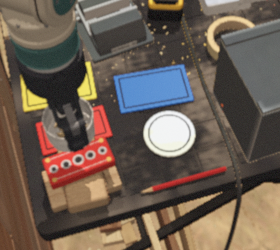

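The tin is held upright and the jig was left undisturbed. Now over to the white mat.

Request:
jog_arm(
  rows=[0.2,0,0,0,0,4,0.6,0.7,-0.1,0,0,0,10,0.6,1.4,-0.1,0,0,0,16,0.6,2.1,-0.2,0,0,0,22,0.6,2.8,-0.2,0,0,0,28,0.6,3.5,-0.3,0,0,0,34,0.6,4.2,-0.3,0,0,0,40,0.6,4.8,-0.4,0,0,0,46,0.6,5.2,-0.4,0,0,0,50,0.6,5.4,-0.4,0,0,0,52,0.6],
)

```text
clock: 6.8
position: [0.4406, 0.1001, 0.1457]
orientation: [-0.001, -0.093, 0.996, -0.0]
wrist_force: [0.4, -0.2, -1.7]
finger_gap: 0.0666
finger_force: 45.5
```

```bash
python3 -c "
from h import *
go(.436,.0805,.06,152.8)"
```

```text
shift [ 0.32 -0.74  3.43] turn [-0.1 -0.1 37.9] clock 6.8
```

Request:
jog_arm(
  rows=[0.1,-0.2,0.2,0,0,3,0.6,0.2,-0.4,0.7,0,0,8,0.6,0.3,-0.6,1.2,0,0,14,0.6,0.32,-0.74,1.8,0,0,20,0.6,0.32,-0.74,2.4,0,0,26,0.6,0.32,-0.74,2.9,0,0,32,0.6,0.32,-0.74,3.2,0,0,36,0.6,0.32,-0.74,3.4,0,0,37.9,0.6,0.32,-0.74,3.43,0,0,37.9,0.6,0.32,-0.74,3.43,0,0,37.9,0.6],
)

```text
clock: 7.63
position: [0.4369, 0.0816, 0.0602]
orientation: [-0.001, 0.233, 0.973, -0.0]
wrist_force: [0.0, -0.2, -2.7]
finger_gap: 0.0668
finger_force: 45.5
```

```bash
python3 - <<'E'
from h import *
go(.436,.0805,.0115,152.8)
c=cam('wrist');s=cam('scene');np.savez('w3.npz',**c);np.savez('s3.npz',**s)
o=np.hstack([c['im'][100:400,120:440],cv2.resize(s['im'][220:340,240:380],None,fx=2.5,fy=2.5)]);cv2.imwrite('pics/w3.png',o);print(o.shape)
E
```

```text
shift [ 0.01 -0.05  1.95] turn [-0.1 -0.1  0.3] clock 7.6333
(300, 670, 3)
```

View pics/w3.png

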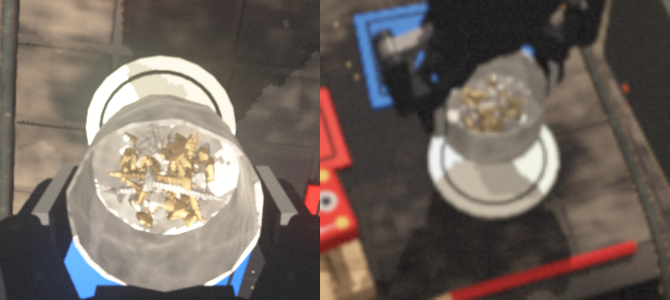

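The tin hangs level above the mat. In the wrist picture its rim spans columns about 188–383, and its bottom edge is at about row 392.

```bash
python3 - <<'E'
from h import *
c=dict(np.load('w3.npz'));s=manip.read_state()
p=plane(c,[(188,305),(383,305),(285,392)],.091);print(p.round(4),p[:2].mean(0),np.linalg.norm(p[0]-p[1]))
r=Rq(s['orientation']);print('tool frame mm',r.inv().apply(p-s['position'])*1000)
Hh,S,V=cv2.split(cv2.cvtColor(c['im'],cv2.COLOR_BGR2HSV))
# mat front edge in wrist image
k=plane(c,[(205,240),(243,156),(355,215),(280,155)],.004);print(k.round(4), np.linalg.norm(k[:,:2]-[.436,.0805],axis=1))
E
```

```text
[[0.4185 0.055  0.091 ]
 [0.4484 0.1141 0.091 ]
 [0.4651 0.0683 0.091 ]] [0.43342542 0.08456379 0.091     ] 0.06617014616170878
tool frame mm [[  5.38899982 -32.57006084 -29.87071675]
 [  5.46587608  33.60004062 -29.87313503]
 [-30.21003524   0.38114952 -29.87134637]]
[[0.4209 0.0394 0.004 ]
 [0.3886 0.0818 0.004 ]
 [0.446  0.122  0.004 ]
 [0.3971 0.0998 0.004 ]] [0.043814   0.04739822 0.04269122 0.04339659]
```

Request:
jog_arm(
  rows=[-0.05,-0.03,0.15,0,0,0,0.6,-0.13,-0.05,0.5,0,0,0,0.6,-0.13,-0.05,0.9,0,0,0,0.6,-0.13,-0.05,1.3,0,0,0,0.6,-0.13,-0.05,1.6,0,0,0,0.6,-0.13,-0.05,1.75,0,0,0,0.6,-0.13,-0.05,1.83,0,0,0,0.6,-0.13,-0.05,1.88,0,0,0,0.6,-0.13,-0.05,1.92,0,0,0,0.6,-0.13,-0.05,1.92,0,0,0,0.6],
)

```text
clock: 8.57
position: [0.4406, 0.0791, 0.0132]
orientation: [0.0, 0.233, 0.972, 0.0]
wrist_force: [-0.1, -0.2, -2.8]
finger_gap: 0.0672
finger_force: 45.5
```

Request:
jog_arm(
  rows=[0,0,0.03,0,0,0,0.6,0,0,0.05,0,0,0,0.6,0,0,0.07,0,0,0,0.6,0,0,0.07,0,0,0,0.6],
)

```text
clock: 8.9
position: [0.4408, 0.0791, 0.0122]
orientation: [0.0, 0.233, 0.972, 0.0]
wrist_force: [-2.5, 0.2, 4.1]
finger_gap: 0.0667
finger_force: 46.2
```

Request:
jog_arm(
  rows=[0,0,0,0,0,0,0.25,0,0,0,0,0,0,0.15,0,0,0,0,0,0,0,0,0,0,0,0,0,0,0,0,0,0,0,0,0,0,0,-0.3,0,0,0,0,0,0,-1,0,0,0,0,0,0,-2.2,0,0,0,0,0,0,-3.6,0,0,0,0,0,0,-5,0,0,0,0],
)

```text
clock: 9.73
position: [0.4393, 0.079, 0.1376]
orientation: [-0.001, 0.233, 0.972, -0.0]
wrist_force: [1.6, 0.1, 0.1]
finger_gap: 0.0856
finger_force: 0.0
```

```bash
python3 - <<'E'
from h import *
go(.49,.20,.22,242.8)
c=cam('wrist');s=cam('scene');np.savez('w4.npz',**c);np.savez('s4.npz',**s)
o=np.hstack([c['im'][:400,120:440],cv2.resize(s['im'][220:380,160:360],None,fx=2.2,fy=2.5)]);cv2.imwrite('pics/w4.png',o);print(o.shape)
E
```

```text
shift [ 0.39  5.23 -3.3 ] turn [  0.   -0.1 -89.8] clock 9.7333
(400, 760, 3)
```

View pics/w4.png

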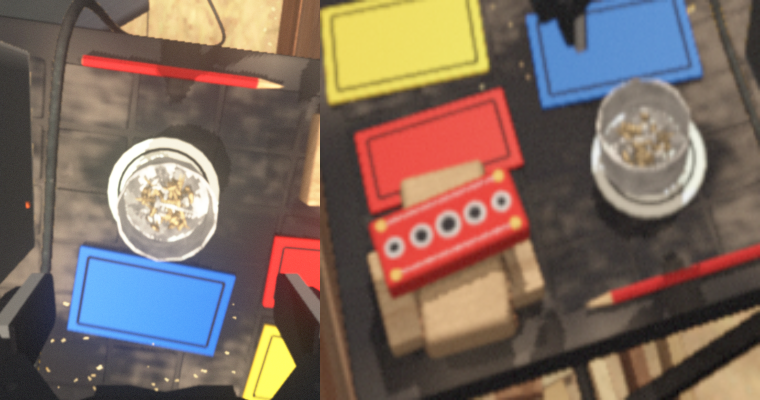

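The tin stands on the white mat with its rim at wrist columns 235–338 and bottom row 259. I'll check the tin and measure the jig, which is now fully visible.

```bash
python3 - <<'E'
from h import *
c=dict(np.load('w4.npz'))
p=plane(c,[(235,205),(338,205),(288,259)],.042);d=np.array([.889,-.457,0]);print('tin',p.round(4),p[:2].mean(0).round(4),(p[2]-d*.0345).round(4))
s=dict(np.load('s4.npz'));Z=cloud(s)[...,2];Hh,S,V=cv2.split(cv2.cvtColor(s['im'],cv2.COLOR_BGR2HSV))
red=((Hh<8)|(Hh>172))&(S>120)
m=roi(170,262,270,350)&(Z>.060)&(Z<.073);k=rect(s,m,.066,'jig')
p=plane(s,[(160+x/2.2-.3,220+y/2.5-.3) for x,y in [(368,227),(505,168),(530,235),(392,296)]],.066)[:,:2]
print('?')
p=plane(s,[(160+(x-320)/2.2-.3,220+y/2.5-.3) for x,y in [(371,226),(511,170),(529,232),(391,277)]],.066)[:,:2];print(p.round(4),p.mean(0))
p=plane(s,[(160+(x-320)/2.2-.3,220+y/2.5-.3) for x,y in [(394,247),(422,236),(448,223),(475,212),(501,201)]],.066)[:,:2];print('holes',p.round(4),p.mean(0))
go(.497,.15,.22,242.8)
E
```

```text
tin [[0.42   0.0525 0.042 ]
 [0.4511 0.1137 0.042 ]
 [0.4708 0.0664 0.042 ]] [0.4356 0.0831 0.042 ] [0.4401 0.0822 0.042 ]
jig ctr [488.  229.9] size [ 48.5 100. ] long axis 62.8 n 176
?
[[0.529  0.2624]
 [0.4812 0.1748]
 [0.444  0.1979]
 [0.4952 0.2768]] [0.48732716 0.22797605]
holes [[0.5072 0.2622]
 [0.4977 0.2452]
 [0.4901 0.2281]
 [0.481  0.2112]
 [0.4723 0.1947]] [0.48968768 0.22827632]
shift [-0.59  3.47 -3.06] turn [ -0.2   0.8 -89.7] clock 9.8333
```

Request:
jog_arm(
  rows=[0.1,0.5,-0.4,0,0,-7,0,0.2,1.2,-0.9,0,0,-14,0,0.3,1.9,-0.9,0,0,-21,0,0.4,2.6,-0.9,0,0,-28,0,0.5,3.3,-0.9,0,0,-35,0,0.6,4,-0.9,0,0,-42,0,0.7,4.7,-0.9,0,0,-49,0,0.8,5.4,-0.9,0,0,-56,0,0.9,5.9,-0.9,0,0,-63,0,0.94,6.2,-0.9,0,0,-70,0],
)

```text
clock: 10.67
position: [0.4897, 0.2292, 0.1585]
orientation: [-0.0, -0.37, 0.929, 0.0]
wrist_force: [-0.9, 0.0, -0.6]
finger_gap: 0.0852
finger_force: 0.0
```

```bash
python3 -c "
from h import *
go(.489,.228,.052,242.8)"
```

```text
shift [ 0.05 -0.02  4.26] turn [  0.    0.  -19.3] clock 10.6667
```

Request:
jog_arm(
  rows=[0.05,0,0.3,0,0,-7,0,0.05,0,0.9,0,0,-14,0,0.05,0,1.6,0,0,-19.3,0,0.05,0,2.4,0,0,-19.3,0,0.05,0,3.1,0,0,-19.3,0,0.05,0,3.6,0,0,-19.3,0,0.05,0,3.95,0,0,-19.3,0,0.05,0,4.15,0,0,-19.3,0,0.05,0,4.26,0,0,-19.3,0,0.05,0,4.26,0,0,-19.3,0],
)

```text
clock: 11.5
position: [0.4886, 0.227, 0.0521]
orientation: [-0.0, -0.518, 0.856, 0.0]
wrist_force: [-0.1, 0.4, -0.8]
finger_gap: 0.0855
finger_force: 0.0
```

```bash
python3 - <<'E'
from h import *
go(.489,.228,.052,242.8)
c=cam('wrist');s=cam('scene');np.savez('w5.npz',**c)
o=np.hstack([c['im'][:400,100:460],cv2.resize(s['im'][220:380,160:360],None,fx=2,fy=2.5)]);cv2.imwrite('pics/w5.png',o);print(o.shape)
E
```

```text
shift [-0.04  0.01  0.01] turn [ 0.  -0.  -0.4] clock 11.5
(400, 760, 3)
```

View pics/w5.png

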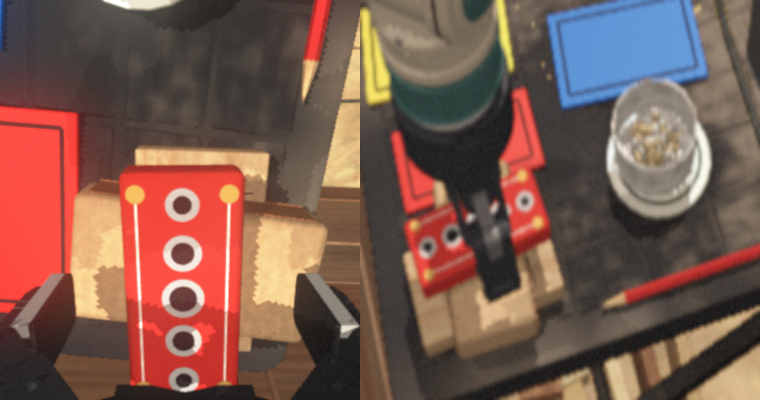

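The jig is centred between the fingers, with its middle hole at (182,300). Closing now.

Request:
jog_arm(
  rows=[0,0,0,0,0,0,0.15,0,0,0,0,0,0,0.25,0,0,0,0,0,0,0.35,0,0,0,0,0,0,0.45,0,0,0,0,0,0,0.55,0,0,0,0,0,0,0.65,0,0,0,0,0,0,0.8,0,0,0,0,0,0,0.8,0,0,0,0,0,0,0.8],
  grip_force=40,
)

```text
clock: 12.35
position: [0.4893, 0.2272, 0.053]
orientation: [0.001, -0.518, 0.856, -0.0]
wrist_force: [-1.0, -1.3, 5.6]
finger_gap: 0.0449
finger_force: 42.1
```

Request:
jog_arm(
  rows=[0,0,-0.1,0,0,0,0.8,0,0,-0.3,0,0,0,0.8,0,0,-0.6,0,0,0,0.8,0,0,-1,0,0,0,0.8,0,0,-1.5,0,0,0,0.8,0,0,-2,0,0,0,0.8,0,0,-2.4,0,0,0,0.8,0,0,-2.5,0,0,0,0.8,0,0,-2.5,0,0,0,0.8],
)

```text
clock: 13.1
position: [0.4897, 0.2274, 0.1162]
orientation: [0.001, -0.518, 0.856, -0.0]
wrist_force: [0.1, 0.7, -2.1]
finger_gap: 0.0447
finger_force: 41.4
```

```bash
python3 - <<'E'
from h import *
go(.562,.1765,.10,237.7)
c=cam('wrist');np.savez('w6.npz',**c);cv2.imwrite('pics/w6.png',c['im'])
s=manip.read_state();hp=[]
E
```

```text
shift [ 0.46 -3.5   0.66] turn [-0.1  0.1  4.7] clock 13.1
```

View pics/w6.png

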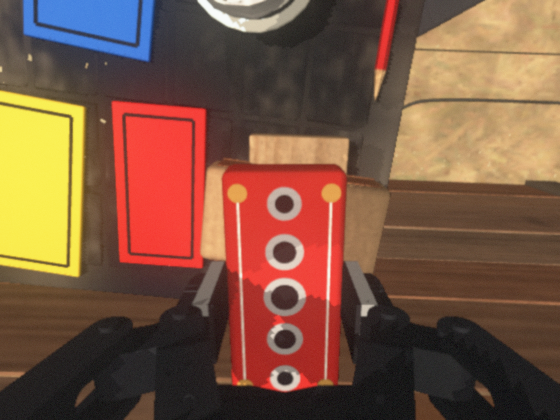

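The jig is held straight with its middle hole at (285,296), and the red mat is clear at (160,185). I'll compute the in-hand offset and the mat centre.

```bash
python3 - <<'E'
from h import *
c=dict(np.load('w6.npz'));s=manip.read_state();r=Rq(s['orientation'])
p=plane(c,[(284.5,204),(284.5,250),(285,296),(285,339),(285,378)],s['position'][2]+.013);t=r.inv().apply(p-s['position'])*1000;print(t.round(1),t.mean(0))
Z=cloud(c)[...,2];Hh,S,V=cv2.split(cv2.cvtColor(c['im'],cv2.COLOR_BGR2HSV));red=((Hh<6)|(Hh>174))&(S>150)
rect(c,roi(100,215,90,275)&red&(Z<.02),.004,'redmat')
E
```

```text
[[ 34.7  -1.4 -13. ]
 [ 16.7  -1.4 -13. ]
 [ -2.8  -1.2 -13. ]
 [-22.4  -1.2 -13. ]
 [-41.4  -1.2 -13. ]] [ -3.03040135  -1.29990608 -12.99691698]
redmat ctr [562.2 175.9] size [ 63.9 117.2] long axis 57.6 n 495
```

```bash
python3 -c "
from h import *
go(.5596,.1742,.0125,237.6)"
```

```text
shift [ 0.57 -3.48  4.11] turn [-0.   0.   4.8] clock 13.15
```

Before lowering, I need the finger thickness near the tips, because the sanding block's end is close to the red mat.

```bash
python3 - <<'E'
from h import *
s=manip.read_state()
c=dict(np.load('w6.npz'));P=cloud(c);r=Rq(s['orientation']);t=r.inv().apply((P-s['position']).reshape(-1,3)).reshape(P.shape)*1000
for nm,m in [('L',(u_<226)&(v_>230)),('R',(u_>345)&(v_>230))]:
  for a in range(-80,5,6):
    k=t[m&(t[...,2]>a)&(t[...,2]<=a+6)&(np.abs(t[...,0])<40)&(np.abs(t[...,1])<80)]
    if len(k)>5:print(nm,a,len(k),'y',np.percentile(k[:,1],[1,50,99]).round(1),'x',np.percentile(k[:,0],[1,99]).round(1))
Z=P[...,2]
rect(c,roi(195,395,140,270)&(Z>.039)&(Z<.052),.046,'sand?')
# visible sanding end edge (left): fit depth points
k=P[roi(195,395,140,270)&(Z>.041)&(Z<.051)];R2=Rq([0,0,0,1]);a=np.radians(237.6);d=(k[:,:2]-[.562,.176])@np.array([np.sin(a),-np.cos(a)]);x=(k[:,:2]-[.562,.176])@np.array([np.cos(a),np.sin(a)])
for lo in range(-40,40,10):
    w=d[(x>lo/1000)&(x<lo/1000+.01)]
    if len(w)>5:print('x',lo,'y min',np.percentile(w,[1,3])*1000)
E
```

```text
L -80 3220 y [-61.6 -49.6 -14.7] x [ 1.9 16.6]
L -74 2253 y [-60.7 -48.4 -18.2] x [ 5.8 16.6]
L -68 1748 y [-59.1 -49.9 -20.5] x [-10.6  15.7]
L -62 4694 y [-56.9 -45.1 -23.9] x [-12.3  12.1]
L -56 1537 y [-55.9 -39.8 -24.1] x [-12.   12.9]
L -50 703 y [-51.8 -34.8 -25.2] x [ 3.3 12.6]
L -44 691 y [-34.  -25.  -23.6] x [-11.3  11. ]
L -38 447 y [-37.3 -24.  -23.6] x [-11.7  10.4]
L -32 477 y [-37.5 -26.1 -23.6] x [-11.7  10.3]
L -26 404 y [-37.3 -25.8 -23.6] x [-11.7  10.3]
L -20 274 y [-37.1 -28.7 -23.7] x [-2.6 10.3]
L -14 164 y [-36.4 -28.3 -23.9] x [ 5.3 23.1]
L -8 17 y [-30.3 -27.9 -25.2] x [8.9 9.8]
R -80 3119 y [12.3 46.6 57.6] x [ 2.2 16.6]
R -74 2230 y [15.3 45.6 57.7] x [ 5.7 16.6]
R -68 1733 y [17.5 46.9 56.1] x [-10.6  15.7]
R -62 4684 y [21.1 42.2 54.1] x [-12.3  11.9]
R -56 1555 y [21.1 37.  52.9] x [-12.2  12.8]
R -50 687 y [22.4 32.4 49.8] x [ 2.9 12.7]
R -44 689 y [20.7 22.1 31.9] x [-11.4  11. ]
R -38 444 y [20.7 21.2 34. ] x [-11.7  10.3]
R -32 469 y [20.8 23.4 34.3] x [-11.4  10.2]
R -26 333 y [20.8 24.7 34.3] x [-8.9 10.2]
R -20 218 y [21.3 27.3 34.4] x [ 5.1 10.3]
R -14 139 y [22.3 26.3 33.4] x [ 5.2 10.4]
R -8 12 y [23.2 25.7 27.5] x [9.2 9.8]
sand? ctr [447.8 251.3] size [25.9 55.4] long axis 61.6 n 233
x -40 y min [38.1330194  38.44522958]
x -30 y min [36.98153616 37.84350673]
x -20 y min [37.62698112 38.66634316]
x -10 y min [37.84759248 38.99401633]
x 0 y min [38.59475089 39.53116316]
x 10 y min [39.1645642  40.05446949]
x 20 y min [39.40952543 40.16217444]
```

Request:
jog_arm(
  rows=[0.1,-0.3,0,0,0,1,0.8,0.2,-0.9,0,0,0,2,0.8,0.3,-1.6,0,0,0,3,0.8,0.45,-2.4,0,0,0,4,0.8,0.57,-3.1,0,0,0,4.8,0.8,0.57,-3.45,0.1,0,0,4.8,0.8,0.57,-3.54,0.5,0,0,4.8,0.8,0.57,-3.54,1,0,0,4.8,0.8,0.57,-3.54,1.3,0,0,4.8,0.8,0.57,-3.54,1.4,0,0,4.8,0.8],
)

```text
clock: 13.98
position: [0.558, 0.1731, 0.0771]
orientation: [-0.002, -0.482, 0.876, 0.001]
wrist_force: [-0.2, -0.6, -2.0]
finger_gap: 0.0448
finger_force: 41.3
```

```bash
python3 - <<'E'
from h import *
for i in range(3): go(.5609,.1734,.0125,237.6);cam('side')
c=cam('wrist');Z=cloud(c)[...,2];Hh,S,V=cv2.split(cv2.cvtColor(c['im'],cv2.COLOR_BGR2HSV));red=((Hh<6)|(Hh>174))&(S>140)
np.savez('w7.npz',**c)
s=manip.read_state();r=Rq(s['orientation'])
P=cloud(c);t=r.inv().apply((P-s['position']).reshape(-1,3)).reshape(P.shape)*1000
for nm,m in [('mat',(Z<.015)&red),('jigtop',(abs(Z-s['position'][2]-.013)<.006)&red)]:
    for a in range(15,60,5):
        k=t[m&(abs(t[...,0]-a)<2.5)]
        if len(k)>8: print(nm,a,np.percentile(k[:,1],[1,99]).round(1),np.percentile(k[:,1],[1,99]).mean().round(1))
    k=t[m];print(nm,'xmax',np.percentile(k[:,0],99.5) if len(k) else 0)
E
```

```text
shift [-0.08 -0.1   2.58] turn [ 0.2 -0.2 -0. ] clock 13.9833
shift [-0.07 -0.1   2.6 ] turn [ 0.2 -0.2 -0. ] clock 14.0333
shift [-0.05 -0.07  2.64] turn [ 0.1 -0.1 -0. ] clock 14.0833
mat 25 [-39.   38.1] -0.4
mat 30 [-38.3  37.1] -0.6
mat 35 [-34.6  32.7] -1.0
mat 40 [-32.5  29.7] -1.4
mat 45 [-33.   30.4] -1.3
mat 50 [-32.   29.5] -1.3
mat 55 [-31.9  29.6] -1.1
mat xmax 120.56775386474013
jigtop 15 [-22.8  22. ] -0.4
jigtop 20 [-23.1  22. ] -0.5
jigtop 25 [-22.8  21.7] -0.5
jigtop 30 [-22.7  21.9] -0.4
jigtop 35 [-22.9  21.9] -0.5
jigtop 40 [-23.1  22.2] -0.4
jigtop 45 [-22.5  21.4] -0.5
jigtop 50 [-19.8  19. ] -0.4
jigtop xmax 47.74800351690077
```

Request:
jog_arm(
  rows=[-0.05,-0.08,0.2,0,0,0,0.8,-0.05,-0.08,0.6,0,0,0,0.8,-0.05,-0.08,1.1,0,0,0,0.8,-0.05,-0.08,1.6,0,0,0,0.8,-0.05,-0.08,2,0,0,0,0.8,-0.05,-0.08,2.3,0,0,0,0.8,-0.05,-0.08,2.48,0,0,0,0.8,-0.05,-0.08,2.56,0,0,0,0.8,-0.05,-0.08,2.6,0,0,0,0.8,-0.05,-0.08,2.6,0,0,0,0.8],
)

```text
clock: 15.02
position: [0.5631, 0.1734, 0.0149]
orientation: [0.0, -0.481, 0.877, -0.0]
wrist_force: [0.3, 0.9, -1.6]
finger_gap: 0.0453
finger_force: 41.4
```

```bash
python3 - <<'E'
from h import *
for i in range(3): go(.5609,.1734,.011,237.6);c=cam('wrist')
s=manip.read_state();r=Rq(s['orientation']);P=cloud(c);Z=P[...,2]
Hh,S,V=cv2.split(cv2.cvtColor(c['im'],cv2.COLOR_BGR2HSV));red=((Hh<6)|(Hh>174))&(S>140)
t=r.inv().apply((P-s['position']).reshape(-1,3)).reshape(P.shape)*1000
for nm,m in [('mat',(Z<.012)&red),('jigtop',(abs(Z-s['position'][2]-.013)<.005)&red)]:
    for a in range(25,75,5):
        k=t[m&(abs(t[...,0]-a)<2.5)&(abs(t[...,1])<45)]
        if len(k)>8: print(nm,a,len(k),np.percentile(k[:,1],[1,99]).round(1),np.percentile(k[:,1],[1,99]).mean().round(1))
o=c['im'][150:420,150:430];cv2.imwrite('pics/w8.png',cv2.resize(o,None,fx=2,fy=2))
E
```

```text
shift [0.05 0.07 0.15] turn [-0.  0. -0.] clock 15.0167
shift [0.05 0.08 0.17] turn [-0.   0.  -0.1] clock 15.0667
shift [0.06 0.09 0.18] turn [-0.1  0.  -0. ] clock 15.1167
mat 25 232 [-30.3  33.4] 1.5
mat 30 259 [-30.4  33.9] 1.8
mat 35 256 [-30.2  34.2] 2.0
mat 40 277 [-30.4  33.5] 1.6
mat 45 694 [-30.   33.1] 1.6
mat 50 1475 [-29.6  32.4] 1.4
mat 55 1552 [-29.  32.] 1.5
jigtop 25 1350 [-23.2  21.2] -1.0
jigtop 30 1281 [-23.3  21.5] -0.9
jigtop 35 967 [-23.6  21.5] -1.0
jigtop 40 872 [-23.7  21.7] -1.0
jigtop 45 1815 [-22.8  20.8] -1.0
jigtop 50 17 [-16.9  17. ] 0.0
```

View pics/w8.png

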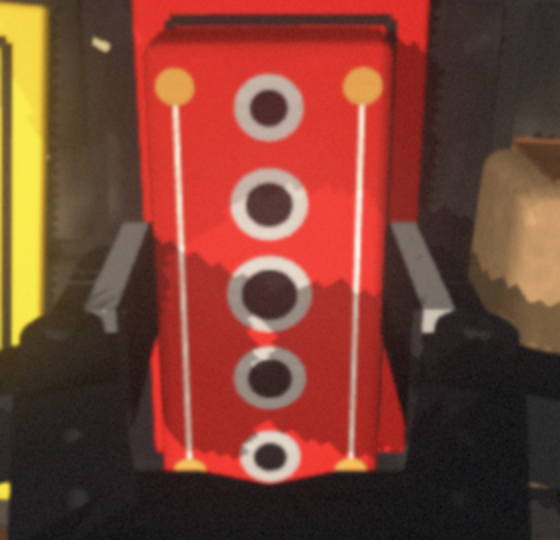

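The jig is just above its mat and 2.6 mm off sideways. The sanding block, at the right edge (480,250), is clear of the finger. I'll correct the offset and lower to contact.

Request:
jog_arm(
  rows=[0.05,0.05,0.05,0,0,0,0.8,0.05,0.05,0.1,0,0,0,0.8,0.05,0.05,0.14,0,0,0,0.8,0.05,0.05,0.17,0,0,0,0.8,0.05,0.05,0.2,0,0,0,0.8,0.05,0.05,0.2,0,0,0,0.8],
)

```text
clock: 15.67
position: [0.5611, 0.173, 0.012]
orientation: [-0.0, -0.481, 0.876, -0.0]
wrist_force: [-5.3, -0.2, 12.3]
finger_gap: 0.0447
finger_force: 42.9
```

Contact at 12 N. I'll open only slightly and read the gap.

Request:
jog_arm(
  rows=[0,0,-0.04,0,0,0,0.44,0,0,-0.04,0,0,0,0.43,0,0,-0.04,0,0,0,0.42,0,0,-0.04,0,0,0,0.42],
)

```text
clock: 16.0
position: [0.5612, 0.1729, 0.0107]
orientation: [0.0, -0.481, 0.877, -0.0]
wrist_force: [0.2, 0.2, 0.1]
finger_gap: 0.0498
finger_force: 0.0
```

Request:
jog_arm(
  rows=[0,0,-0.2,0,0,0,0.42,0,0,-0.5,0,0,0,0.42,0,0,-1,0,0,0,0.42,0,0,-1.7,0,0,0,0.42,0,0,-2.5,0,0,0,0.42,0,0,-3.4,0,0,0,0.3,0,0,-4.4,0,0,0,0,0,0,-5.4,0,0,0,0,0,0,-6,0,0,0,0,0,0,-6,0,0,0,0],
)

```text
clock: 16.83
position: [0.5646, 0.1737, 0.1668]
orientation: [0.005, -0.481, 0.876, -0.001]
wrist_force: [1.1, -0.4, 0.6]
finger_gap: 0.0857
finger_force: 0.0
```

```bash
python3 - <<'E'
from h import *
c=cam('wrist');s=cam('scene');np.savez('w9.npz',**c);np.savez('s9.npz',**s)
o=np.hstack([c['im'][:400,:440],cv2.resize(s['im'][220:380,170:314],None,fx=2.5,fy=2.5)]);cv2.imwrite('pics/w9.png',o);print(o.shape)
Hh,S,V=cv2.split(cv2.cvtColor(c['im'],cv2.COLOR_BGR2HSV));Z=cloud(c)[...,2];red=((Hh<8)|(Hh>172))&(S>130)
rect(c,red&(Z<.016),.004,'mat'); rect(c,red&(Z>.017)&(Z<.035),.024,'jig')
Z=cloud(s)[...,2]
rect(s,roi(165,275,255,370)&(Z>.039)&(Z<.053),.046,'sand scene')
E
```

```text
(400, 800, 3)
mat ctr [562.5 175.9] size [ 65.1 117.4] long axis 57.6 n 667
jig ctr [562.5 173.9] size [45.5 98.5] long axis 57.8 n 348
sand scene ctr [482.9 232.3] size [ 61.8 113.3] long axis 144.0 n 206
```

View pics/w9.png

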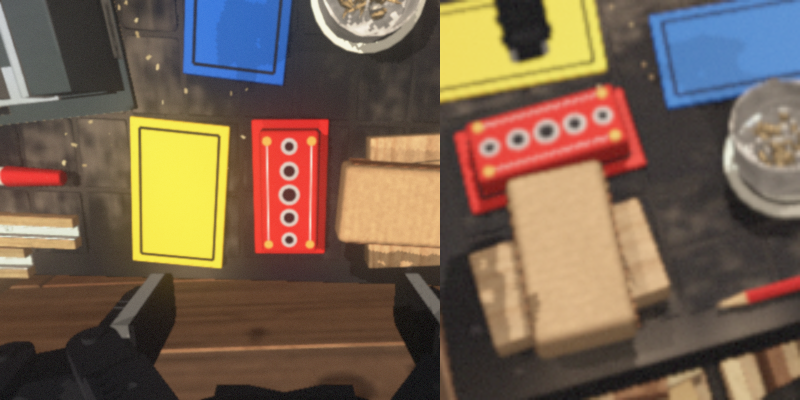

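The jig sits square on its mat, about 2 mm off centre, and the sanding block is unmoved. Next I'll fly over the block at yaw 144°.

```bash
python3 -c "
from h import *
go(.484,.231,.16,144.2)"
```

```text
shift [-0.28  3.87  0.09] turn [ 0.   0.2 93.4] clock 16.9333
```

Request:
jog_arm(
  rows=[0,0.2,0,0,0,7,0,0,0.6,0,0,0,14,0,0,1.1,0,0,0,21,0,-0.1,1.6,0,0,0,28,0,-0.1,2.1,0,0,0,35,0,-0.2,2.6,0,0,0,42,0,-0.2,3.1,0,0,0,49,0,-0.28,3.5,0,0,0,56,0,-0.28,3.8,0,0,0,63,0,-0.28,3.87,0,0,0,70,0],
)

```text
clock: 17.77
position: [0.4806, 0.2309, 0.1591]
orientation: [-0.002, 0.111, 0.994, -0.001]
wrist_force: [0.5, 0.3, 0.4]
finger_gap: 0.0856
finger_force: 0.0
```

Request:
jog_arm(
  rows=[0,0,0,0,0,7,0,0,0,0,0,0,14,0,0,0,0,0,0,20,0,0,0,0,0,0,23.4,0,0,0,0,0,0,23.4,0],
)

```text
clock: 18.18
position: [0.4819, 0.2303, 0.1593]
orientation: [-0.001, 0.308, 0.951, -0.001]
wrist_force: [0.0, 0.2, 0.1]
finger_gap: 0.0854
finger_force: 0.0
```

```bash
cat > sd.py <<'E'
from h import *
import sys
lo,hi,h=map(float,sys.argv[1:4])
c=cam('wrist');s=manip.read_state();Z=cloud(c)[...,2];P=cloud(c)
m=(Z>lo)&(Z<hi)&(np.hypot(P[...,0]-.485,P[...,1]-.231)<.09)
rect(c,m,h,'wrist');print(Z[m].mean(),m.sum())
s2=cam('scene');Z=cloud(s2)[...,2];m=roi(165,275,255,370)&(Z>lo)&(Z<hi);rect(s2,m,h,'scene')
E
python3 sd.py .038 .054 .046; python3 -c "
from h import *
go(.484,.231,.026,144.2)"
```

```text
wrist ctr [485.2 231.7] size [ 60.6 108.6] long axis 144.1 n 445
0.04484639392964046 12336
scene ctr [482.6 232.6] size [ 61.8 114.2] long axis 144.0 n 205
shift [-0.05  0.07  5.35] turn [-0.1 -0.1  0. ] clock 18.2833
```

Request:
jog_arm(
  rows=[-0.05,0.1,0.4,0,0,0,0,-0.05,0.1,1.1,0,0,0,0,-0.05,0.1,2,0,0,0,0,-0.05,0.1,2.9,0,0,0,0,-0.05,0.1,3.7,0,0,0,0,-0.05,0.1,4.4,0,0,0,0,-0.05,0.1,4.9,0,0,0,0,-0.05,0.1,5.2,0,0,0,0,-0.05,0.1,5.35,0,0,0,0,-0.05,0.1,5.35,0,0,0,0],
)

```text
clock: 19.12
position: [0.4849, 0.2318, 0.026]
orientation: [-0.001, 0.308, 0.952, -0.001]
wrist_force: [0.3, 0.5, -0.8]
finger_gap: 0.0857
finger_force: 0.0
```

Request:
jog_arm(
  rows=[0,0,0,0,0,0,0.1,0,0,0,0,0,0,0.2,0,0,0,0,0,0,0.3,0,0,0,0,0,0,0.4,0,0,0,0,0,0,0.5,0,0,0,0,0,0,0.6,0,0,0,0,0,0,0.6],
  grip_force=30,
)

```text
clock: 19.7
position: [0.4867, 0.2324, 0.0283]
orientation: [0.001, 0.308, 0.951, 0.001]
wrist_force: [0.1, -0.6, 6.5]
finger_gap: 0.0591
finger_force: 33.7
```

Request:
jog_arm(
  rows=[0,0,-0.1,0,0,0,0.6,0,0,-0.3,0,0,0,0.6,0,0,-0.6,0,0,0,0.6,0,0,-1,0,0,0,0.6,0,0,-1.5,0,0,0,0.6,0,0,-2,0,0,0,0.6,0,0,-2.5,0,0,0,0.6,0,0,-2.9,0,0,0,0.6,0,0,-3,0,0,0,0.6,0,0,-3,0,0,0,0.6],
)

```text
clock: 20.53
position: [0.4867, 0.2324, 0.1035]
orientation: [0.001, 0.308, 0.951, 0.001]
wrist_force: [0.3, 0.6, -1.3]
finger_gap: 0.0592
finger_force: 33.0
```

```bash
cat > inhand.py <<'E'
from h import *
import sys
h=float(sys.argv[1])  # top of held block above TCP
c=cam('wrist');s=manip.read_state();r=Rq(s['orientation']);P=cloud(c)
t=r.inv().apply((P-s['position']).reshape(-1,3)).reshape(P.shape)*1000
m=(abs(t[...,2]+h)<5)&(abs(t[...,1])<34)&(abs(t[...,0])<75)
k=max(cv2.findContours(cv2.morphologyEx(m.astype(np.uint8),cv2.MORPH_OPEN,np.ones((5,5))),cv2.RETR_EXTERNAL,cv2.CHAIN_APPROX_NONE)[0],key=cv2.contourArea).reshape(-1,2)
q=r.inv().apply(plane(c,k,s['position'][2]+h/1000)-s['position'])[:,:2]*1000
print('held: x front',np.percentile(q[:,0],97),'y',np.percentile(q[:,1],[3,97]),'z med',np.median(t[m][:,2]),m.sum())
for a in range(10,70,8):
    w=q[abs(q[:,0]-a)<4]
    if len(w)>2: print(a,w[:,1].min().round(1),w[:,1].max().round(1))
E
python3 inhand.py 18; python3 -c "
from h import *
go(.5135,.0285,.10,51.4)"; python3 sd.py .012 .026 .019
```

```text
held: x front 54.83477363467862 y [-30.30315245  32.02530581] z med -17.784691543060088 37971
10 -34.1 34.1
18 -27.3 30.0
26 -27.3 30.2
34 -27.2 30.3
42 -27.3 30.2
50 -27.2 30.2
58 -26.0 28.7
shift [-5.66 -5.96  0.1 ] turn [ 0.1 -0.  92.8] clock 20.5833
wrist ctr [521.9 275.4] size [ 4.6 41.4] long axis 147.7 n 130
0.019017981626762166 452
scene ctr [483.2 236.1] size [ 68.3 110.4] long axis 60.4 n 265
```

Request:
jog_arm(
  rows=[-0.2,-0.2,0,0,0,4,0.6,-0.7,-0.7,0,0,0,11,0.6,-1.3,-1.3,0,0,0,18,0.6,-1.9,-2,0,0,0,25,0.6,-2.5,-2.6,0,0,0,32,0.6,-3.1,-3.2,0,0,0,39,0.6,-3.7,-3.9,0,0,0,46,0.6,-4.3,-4.5,0,0,0,53,0.6,-4.8,-5,0,0,0,58,0.6,-5.1,-5.3,0,0,0,61,0.6],
)

```text
clock: 21.52
position: [0.5109, 0.0483, 0.1011]
orientation: [-0.0, 0.75, 0.662, -0.001]
wrist_force: [0.5, -0.6, -0.6]
finger_gap: 0.0591
finger_force: 32.9
```

```bash
python3 -c "
from h import *
go(.5129,.0275,.06,51.4)"
```

```text
shift [-0.81  0.19  1.64] turn [-0.1  0.1 31.4] clock 21.5167
```

Request:
jog_arm(
  rows=[-0.1,0,0,0,0,4,0.6,-0.3,0.1,0,0,0,11,0.6,-0.5,0.15,0,0,0,18,0.6,-0.7,0.19,0,0,0,25,0.6,-0.81,0.19,0.1,0,0,30,0.6,-0.81,0.19,0.4,0,0,31.4,0.6,-0.81,0.19,0.8,0,0,31.4,0.6,-0.81,0.19,1.2,0,0,31.4,0.6,-0.81,0.19,1.5,0,0,31.4,0.6,-0.81,0.19,1.64,0,0,31.4,0.6],
)

```text
clock: 22.35
position: [0.512, 0.0296, 0.0588]
orientation: [-0.001, 0.899, 0.437, -0.002]
wrist_force: [0.3, -1.0, -1.4]
finger_gap: 0.059
finger_force: 32.9
```

```bash
cat > fit.py <<'E'
from h import *
import sys
# compare held block and mat in tool frame: args top-above-TCP(mm), hue lo, hue hi
h,a0,a1=map(float,sys.argv[1:4])
for i in range(2): c=cam('wrist')
s=manip.read_state();r=Rq(s['orientation']);P=cloud(c);Z=P[...,2];Hh,S,V=cv2.split(cv2.cvtColor(c['im'],cv2.COLOR_BGR2HSV))
t=r.inv().apply((P-s['position']).reshape(-1,3)).reshape(P.shape)*1000
uv=np.stack([u_,v_],-1).reshape(-1,2)
for nm,m,pl in [('mat',(Hh>=a0)&(Hh<=a1)&(S>110)&(Z<.014),.004),('block',(abs(t[...,2]+h)<4)&(abs(t[...,1])<36)&(abs(t[...,0])<75),s['position'][2]+h/1000)]:
    q=r.inv().apply(plane(c,uv[m.ravel()],pl)-s['position'])[:,:2]*1000
    print(nm,len(q),'x99.8',np.percentile(q[:,0],99.8).round(1))
    for a in range(14,80,8):
        w=q[(abs(q[:,0]-a)<2)&(abs(q[:,1])<60)]
        if len(w)>20: e=np.percentile(w[:,1],[.5,99.5]);print('  x',a,e.round(1),'mid',e.mean().round(1))
E
python3 fit.py 18 98 125; python3 -c "
from h import *
go(.5129,.0275,.0145,51.4)"
```

```text
mat 2684 x99.8 63.7
  x 54 [-36.1  41. ] mid 2.5
  x 62 [-36.1  40.6] mid 2.3
block 36176 x99.8 55.9
  x 14 [-34.2  34.6] mid 0.2
  x 22 [-27.3  28. ] mid 0.4
  x 30 [-27.2  28. ] mid 0.4
  x 38 [-27.2  27.9] mid 0.4
  x 46 [-27.2  27.9] mid 0.3
  x 54 [-26.9  27.7] mid 0.4
shift [-0.05  0.07  1.81] turn [-0.1  0.1  0.4] clock 22.45
```

Request:
jog_arm(
  rows=[-0.03,0.08,0.15,0,0,0.3,0.6,-0.03,0.08,0.5,0,0,0.3,0.6,-0.03,0.08,0.9,0,0,0.3,0.6,-0.03,0.08,1.25,0,0,0.3,0.6,-0.03,0.08,1.5,0,0,0.3,0.6,-0.03,0.08,1.65,0,0,0.3,0.6,-0.03,0.08,1.72,0,0,0.3,0.6,-0.03,0.08,1.78,0,0,0.3,0.6,-0.03,0.08,1.81,0,0,0.3,0.6,-0.03,0.08,1.81,0,0,0.3,0.6],
)

```text
clock: 23.28
position: [0.5151, 0.0275, 0.016]
orientation: [0.0, 0.901, 0.434, 0.0]
wrist_force: [0.3, 0.2, -0.9]
finger_gap: 0.0592
finger_force: 32.9
```

```bash
python3 fit.py 18 98 125; python3 -c "
from h import *
go(.5129,.0275,.0133,51.4)"
```

```text
mat 4875 x99.8 63.4
  x 14 [-40.4 -36.4] mid -38.4
  x 22 [-40.3 -36.6] mid -38.5
  x 30 [-40.2 -36.5] mid -38.3
  x 38 [-40.3 -36.5] mid -38.4
  x 46 [-40.3   0.3] mid -20.0
  x 54 [-40.3  37.1] mid -1.6
  x 62 [-40.   36.7] mid -1.6
block 36681 x99.8 56.4
  x 14 [-33.6  34.5] mid 0.5
  x 22 [-27.1  28.8] mid 0.8
  x 30 [-27.1  28.8] mid 0.8
  x 38 [-27.2  28.7] mid 0.8
  x 46 [-27.2  28.7] mid 0.8
  x 54 [-26.9  28.6] mid 0.8
shift [-0.06 -0.07  0.11] turn [ 0.  -0.   0.1] clock 23.3833
```

Request:
jog_arm(
  rows=[-0.02,-0.04,0.03,0,0,0,0.6,-0.05,-0.08,0.06,0,0,0,0.6,-0.05,-0.08,0.08,0,0,0,0.6,-0.05,-0.08,0.1,0,0,0,0.6,-0.05,-0.08,0.1,0,0,0,0.6,-0.05,-0.08,0.1,0,0,0,0.6],
)

```text
clock: 23.88
position: [0.5125, 0.0277, 0.0133]
orientation: [0.0, 0.901, 0.434, 0.0]
wrist_force: [-0.2, 1.0, -1.1]
finger_gap: 0.0594
finger_force: 33.0
```

```bash
python3 fit.py 18 98 125|grep -E "mat|block|54"
```

```text
mat 5519 x99.8 64.8
  x 54 [-38.   39.5] mid 0.8
block 36683 x99.8 56.4
  x 54 [-26.9  28.8] mid 1.0
```

Aligned within 1 mm. Lowering the last bit to contact and releasing.

Request:
jog_arm(
  rows=[0,0,0.03,0,0,0,0.6,0,0,0.05,0,0,0,0.6,0,0,0.07,0,0,0,0.6,0,0,0.07,0,0,0,0.6],
)

```text
clock: 24.32
position: [0.5126, 0.0277, 0.0132]
orientation: [0.0, 0.901, 0.434, -0.0]
wrist_force: [-5.4, 0.5, 14.1]
finger_gap: 0.0592
finger_force: 34.5
```

Request:
jog_arm(
  rows=[0,0,-0.05,0,0,0,0.25,0,0,-0.05,0,0,0,0.2,0,0,-0.05,0,0,0,0.2,0,0,-0.05,0,0,0,0.2,0,0,-0.3,0,0,0,0.2,0,0,-0.8,0,0,0,0.2,0,0,-1.6,0,0,0,0.2,0,0,-2.8,0,0,0,0,0,0,-4,0,0,0,0,0,0,-5,0,0,0,0],
)

```text
clock: 25.15
position: [0.5128, 0.0277, 0.1387]
orientation: [0.0, 0.901, 0.434, 0.0]
wrist_force: [0.5, 0.0, -0.0]
finger_gap: 0.0858
finger_force: 0.0
```

```bash
python3 - <<'E'
from h import *
c=cam('wrist');P=cloud(c);Z=P[...,2];Hh,S,V=cv2.split(cv2.cvtColor(c['im'],cv2.COLOR_BGR2HSV))
near=np.hypot(P[...,0]-.513,P[...,1]-.028)<.09
rect(c,near&(Hh>98)&(Hh<125)&(S>110)&(Z<.015),.004,'mat');rect(c,near&(Z>.024)&(Z<.038),.031,'sand')
s=cam('scene');P=cloud(s);Z=P[...,2];Hh,S,V=cv2.split(cv2.cvtColor(s['im'],cv2.COLOR_BGR2HSV))
rect(s,roi(165,280,255,375)&(Z>.012)&(Z<.026)&(np.hypot(P[...,0]-.486,P[...,1]-.235)<.08),.019,'offcut scene')
go(.486,.235,.16,242)
E
```

```text
mat ctr [513.3  27.6] size [ 78. 128.] long axis 51.4 n 657
sand ctr [514.8  29. ] size [ 60.6 108.9] long axis 51.5 n 454
offcut scene ctr [483.5 235.9] size [ 68.1 110.6] long axis 60.0 n 208
shift [ 5.73 -6.12 -0.75] turn [ -0.4  -0.7 169.5] clock 25.25
```

The sanding block is on its mat within 2 mm. Now to the offcut, turning the long way round so the camera stays away from the wall.

Request:
jog_arm(
  rows=[0.3,-0.3,-0.4,0,0,-7,0,0.9,-0.9,-1,0,0,-14,0,1.5,-1.5,-1.5,0,0,-21,0,2.1,-2.2,-1.5,0,0,-28,0,2.7,-2.8,-1.5,0,0,-35,0,3.3,-3.4,-1.5,0,0,-42,0,3.9,-4.1,-1.5,0,0,-49,0,4.5,-4.7,-1.5,0,0,-56,0,5,-5.3,-1.5,0,0,-63,0,5.4,-5.7,-1.5,0,0,-70,0],
)

```text
clock: 26.08
position: [0.484, 0.2234, 0.1732]
orientation: [-0.001, 0.486, 0.874, -0.001]
wrist_force: [0.1, -0.2, 0.8]
finger_gap: 0.085
finger_force: 0.0
```

Request:
jog_arm(
  rows=[0,0,0,0,0,-7,0,0,0,0,0,0,-14,0,0,0,0,0,0,-21,0,0,0,0,0,0,-28,0,0,0,0,0,0,-35,0,0,0,0,0,0,-42,0,0,0,0,0,0,-49,0,0,0,0,0,0,-56,0,0,0,0,0,0,-63,0,0,0,0,0,0,-70,0],
)

```text
clock: 26.92
position: [0.4845, 0.2219, 0.1731]
orientation: [-0.001, -0.103, 0.995, -0.0]
wrist_force: [0.2, 0.0, 0.1]
finger_gap: 0.0853
finger_force: 0.0
```

```bash
python3 -c "
from h import *
go(.485,.236,.14,240.3)"
```

```text
shift [-0.14  0.55  1.32] turn [  0.   -0.1 -48.5] clock 26.9167
```

Request:
jog_arm(
  rows=[0,0.1,0,0,0,-7,0,0,0.2,0.2,0,0,-14,0,-0.1,0.4,0.5,0,0,-21,0,-0.14,0.55,0.8,0,0,-28,0,-0.14,0.55,1.1,0,0,-35,0,-0.14,0.55,1.3,0,0,-42,0,-0.14,0.55,1.32,0,0,-48.5,0,-0.14,0.55,1.32,0,0,-48.5,0],
)

```text
clock: 27.58
position: [0.4848, 0.2359, 0.1396]
orientation: [-0.001, -0.5, 0.866, 0.0]
wrist_force: [0.3, -0.3, 0.2]
finger_gap: 0.0858
finger_force: 0.0
```

```bash
python3 - <<'E'
from h import *
for i in range(2): c=cam('wrist')
P=cloud(c);Z=P[...,2]
m=(Z>.012)&(Z<.026)&(np.hypot(P[...,0]-.485,P[...,1]-.236)<.08);k=rect(c,m,.019,'offcut');print(k.reshape(-1,2).min(0),k.reshape(-1,2).max(0))
go(.485,.236,.008,240.3)
s=manip.read_state();r=Rq(s['orientation']);uv=np.argwhere(m)[:,::-1];q=r.inv().apply(plane(c,uv,.019)-s['position'])*1000
for a in range(-40,60,12):
    w=q[abs(q[:,0]-a)<3]
    if len(w)>20:print(a,np.percentile(w[:,1],[1,99]).round(1))
print('xmax',np.percentile(q[:,0],99.8))
E
```

```text
offcut ctr [486.  234.7] size [ 63.7 109.8] long axis 60.4 n 455
[237 126] [328 270]
shift [0.01 0.01 5.3 ] turn [ 0.  -0.  -0.5] clock 27.6833
-40 [-32.2  30.6]
-28 [-32.5  30.3]
-16 [-79.2  30.4]
-4 [-80.6  29.9]
8 [-79.9  29.5]
20 [-77.7  29.8]
32 [-32.9  29.8]
44 [-33.   29.4]
56 [-32.8  29.2]
xmax 55.62472042469454
```

Request:
jog_arm(
  rows=[0.03,-0.03,0.4,0,0,-0.5,0,0.03,-0.03,1.1,0,0,-0.5,0,0.03,-0.03,2,0,0,-0.5,0,0.03,-0.03,2.9,0,0,-0.5,0,0.03,-0.03,3.7,0,0,-0.5,0,0.03,-0.03,4.4,0,0,-0.5,0,0.03,-0.03,4.9,0,0,-0.5,0,0.03,-0.03,5.2,0,0,-0.5,0,0.03,-0.03,5.3,0,0,-0.5,0,0.03,-0.03,5.3,0,0,-0.5,0],
)

```text
clock: 28.52
position: [0.4857, 0.2351, 0.0079]
orientation: [-0.001, -0.503, 0.864, 0.0]
wrist_force: [0.8, 1.3, 0.4]
finger_gap: 0.0857
finger_force: 0.0
```

Request:
jog_arm(
  rows=[0,0,0,0,0,0,0.1,0,0,0,0,0,0,0.2,0,0,0,0,0,0,0.3,0,0,0,0,0,0,0.4,0,0,0,0,0,0,0.5,0,0,0,0,0,0,0.6,0,0,0,0,0,0,0.6],
)

```text
clock: 29.1
position: [0.4872, 0.2357, 0.0099]
orientation: [0.001, -0.503, 0.864, -0.0]
wrist_force: [-1.8, -0.9, 6.3]
finger_gap: 0.0629
finger_force: 32.8
```

Request:
jog_arm(
  rows=[0,0,-0.1,0,0,0,0.6,0,0,-0.3,0,0,0,0.6,0,0,-0.6,0,0,0,0.6,0,0,-1,0,0,0,0.6,0,0,-1.5,0,0,0,0.6,0,0,-2,0,0,0,0.6,0,0,-2.5,0,0,0,0.6,0,0,-2.9,0,0,0,0.6,0,0,-3,0,0,0,0.6,0,0,-3,0,0,0,0.6],
)

```text
clock: 29.93
position: [0.4872, 0.2356, 0.085]
orientation: [0.001, -0.503, 0.864, -0.0]
wrist_force: [-0.2, -0.0, -0.2]
finger_gap: 0.0624
finger_force: 32.9
```

```bash
python3 inhand.py 11; python3 - <<'E'
from h import *
c=cam('wrist');P=cloud(c);Z=P[...,2];Hh,S,V=cv2.split(cv2.cvtColor(c['im'],cv2.COLOR_BGR2HSV))
rect(c,(Hh>20)&(Hh<35)&(S>140)&(Z<.015)&(np.hypot(P[...,0]-.646,P[...,1]-.132)<.09),.004,'mat')
s=cam('scene');Hh,S,V=cv2.split(cv2.cvtColor(s['im'],cv2.COLOR_BGR2HSV))
rect(s,roi(150,245,205,262)&(Hh>20)&(Hh<35)&(S>150),.004,'scene')
go(.647,.132,.09,232.0)
E
```

```text
held: x front 55.838886078552 y [-33.49417297  30.9343507 ] z med -10.083299105802613 39271
10 -34.0 34.0
18 -32.8 30.1
26 -32.8 30.1
34 -32.8 30.2
42 -32.8 30.2
50 -32.8 30.2
58 -32.4 30.1
mat ctr [622.9 148.6] size [ 29.9 127.5] long axis 48.7 n 471
scene ctr [650.  197.1] size [5.1 8.6] long axis 137.2 n 12
shift [ 0.4  -7.65 -0.29] turn [ 0.  -0.1  8.4] clock 30.0833
```

Request:
jog_arm(
  rows=[0,-0.2,0,0,0,1,0.6,0.05,-0.8,0,0,0,2,0.6,0.1,-1.6,0,0,0,3,0.6,0.15,-2.5,0,0,0,4,0.6,0.2,-3.5,0,0,0,5,0.6,0.25,-4.5,0,0,0,6,0.6,0.3,-5.5,0,0,0,7,0.6,0.35,-6.4,0,0,0,8,0.6,0.4,-7.1,0,0,0,8.5,0.6,0.4,-7.5,0,0,0,8.6,0.6],
)

```text
clock: 30.92
position: [0.6471, 0.1316, 0.083]
orientation: [0.0, -0.436, 0.9, -0.001]
wrist_force: [0.3, 1.0, 0.0]
finger_gap: 0.0626
finger_force: 33.0
```

Request:
jog_arm(
  rows=[0,0,0.1,0,0,0,0.6,0,0,0.5,0,0,0,0.6,0,0,0.9,0,0,0,0.6,0,0,1.2,0,0,0,0.6,0,0,1.3,0,0,0,0.6,0,0,1.3,0,0,0,0.6],
)

```text
clock: 31.42
position: [0.6421, 0.1345, 0.0491]
orientation: [-0.002, -0.438, 0.899, 0.001]
wrist_force: [-0.5, -0.2, 0.1]
finger_gap: 0.0625
finger_force: 33.0
```

```bash
python3 fit.py 10 20 35; python3 -c "
from h import *
go(.645,.131,.014,231.8)"
```

```text
mat 3630 x99.8 64.9
  x 54 [-44.4  34.8] mid -4.8
  x 62 [-44.4  34.9] mid -4.8
block 39184 x99.8 56.4
  x 14 [-31.1  30.9] mid -0.1
  x 22 [-31.1  31. ] mid -0.0
  x 30 [-31.2  31. ] mid -0.1
  x 38 [-31.1  31. ] mid -0.1
  x 46 [-31.1  30.9] mid -0.1
  x 54 [-31.1  30.9] mid -0.1
shift [ 0.08 -0.13  1.47] turn [ 0.  -0.   0.1] clock 31.5167
```

Request:
jog_arm(
  rows=[0,-0.08,0.1,0,0,0,0.6,0.02,-0.19,0.3,0,0,0,0.6,0.02,-0.19,0.6,0,0,0,0.6,0.02,-0.19,0.9,0,0,0,0.6,0.02,-0.19,1.1,0,0,0,0.6,0.02,-0.19,1.25,0,0,0,0.6,0.02,-0.19,1.32,0,0,0,0.6,0.02,-0.19,1.35,0,0,0,0.6,0.02,-0.19,1.35,0,0,0,0.6],
)

```text
clock: 32.27
position: [0.6477, 0.1308, 0.0171]
orientation: [-0.0, -0.437, 0.899, 0.0]
wrist_force: [-0.0, -0.8, -1.0]
finger_gap: 0.0624
finger_force: 33.0
```

```bash
python3 fit.py 10 20 35; python3 -c "
from h import *
go(.645,.131,.014,231.8)"
```

```text
mat 5990 x99.8 64.4
  x 14 [-39.   40.7] mid 0.9
  x 22 [-38.9  40.7] mid 0.9
  x 30 [-39.1  40.7] mid 0.8
  x 38 [-39.1  40.7] mid 0.8
  x 46 [-39.2  40.6] mid 0.7
  x 54 [-39.1  40.7] mid 0.8
  x 62 [-38.7  40.3] mid 0.8
block 39162 x99.8 56.0
  x 14 [-31.7  30.5] mid -0.6
  x 22 [-31.7  30.6] mid -0.6
  x 30 [-31.8  30.5] mid -0.7
  x 38 [-31.7  30.5] mid -0.6
  x 46 [-31.8  30.5] mid -0.6
  x 54 [-31.7  30.5] mid -0.6
shift [0.07 0.1  0.15] turn [-0.   0.   0.1] clock 32.3667
```

Within 1.5 mm. I'll trim y by +0.05 and lower to contact.

Request:
jog_arm(
  rows=[0,0.03,0.04,0,0,0,0.6,0,0.05,0.08,0,0,0,0.6,0,0.05,0.11,0,0,0,0.6,0,0.05,0.14,0,0,0,0.6,0,0.05,0.16,0,0,0,0.6,0,0.05,0.16,0,0,0,0.6],
)

```text
clock: 32.87
position: [0.6468, 0.1316, 0.014]
orientation: [0.0, -0.437, 0.899, -0.0]
wrist_force: [-2.1, 0.4, 4.2]
finger_gap: 0.0624
finger_force: 33.5
```

Request:
jog_arm(
  rows=[0,0,0,0,0,0,0.22,0,0,0,0,0,0,0.18,0,0,0,0,0,0,0.18,0,0,0,0,0,0,0.18,0,0,-0.3,0,0,0,0.18,0,0,-0.8,0,0,0,0.18,0,0,-1.6,0,0,0,0.18,0,0,-2.8,0,0,0,0,0,0,-4.2,0,0,0,0,0,0,-5.5,0,0,0,0],
)

```text
clock: 33.7
position: [0.6468, 0.1316, 0.1536]
orientation: [0.0, -0.437, 0.899, -0.0]
wrist_force: [2.1, 0.1, 0.8]
finger_gap: 0.0855
finger_force: 0.0
```

```bash
python3 - <<'E'
from h import *
for i in range(2): c=cam('wrist')
P=cloud(c);Z=P[...,2];Hh,S,V=cv2.split(cv2.cvtColor(c['im'],cv2.COLOR_BGR2HSV))
def near(x,y,d=.085): return np.hypot(P[...,0]-x,P[...,1]-y)<d
red=((Hh<8)|(Hh>172))&(S>130)
for n,m,h in [('ymat',near(.646,.132)&(Hh>20)&(Hh<35)&(S>130)&(Z<.012),.004),('off',near(.646,.132)&(Z>.016)&(Z<.032),.023),('rmat',near(.562,.176)&red&(Z<.015),.004),('jig',near(.562,.176)&red&(Z>.017)&(Z<.035),.024)]:
    rect(c,m,h,n)
s=cam('scene');c=s;P=cloud(c);Z=P[...,2];Hh,S,V=cv2.split(cv2.cvtColor(c['im'],cv2.COLOR_BGR2HSV))
rect(c,near(.513,.028)&(Z>.024)&(Z<.038),.031,'sand');rect(c,near(.513,.028)&(Hh>98)&(Hh<125)&(S>110),.004,'bmat')
rect(c,near(.437,.081,.06)&(Z>.034)&(Z<.05),.042,'tin rim')
rect(c,roi(270,375,312,345)&((Hh<6)|(Hh>174))&(S>170),.005,'pencil')
rect(c,roi(340,405,160,215)&(Hh>15)&(Hh<35)&(S>50)&(Z<.04)&(Z>.01),.02,'tape')
print(manip.read_state()['position'],manip.read_state()['clock'])
E
```

```text
ymat ctr [647.3 130.3] size [ 80.5 126.9] long axis 51.6 n 771
off ctr [646.6 130.2] size [ 63.8 109.2] long axis 51.8 n 432
rmat ctr [565.  178.3] size [ 64.9 124.3] long axis 57.6 n 822
jig ctr [563.8 173.3] size [46.9 99.5] long axis 57.8 n 391
sand ctr [509.6  31.1] size [ 64.3 111.5] long axis 51.5 n 180
bmat ctr [534.7  58.4] size [53.4 80. ] long axis 141.1 n 128
tin rim ctr [455.7  62.1] size [16.7 55.3] long axis 41.3 n 74
pencil ctr [357.9 123.7] size [  8.2 117.8] long axis 56.1 n 147
tape ctr [ 483.  -143.8] size [ 57.4 106.1] long axis 83.4 n 146
[0.65040631 0.13197657 0.15680351] 33.85
```

```bash
python3 -c "
from workcell import manip
print(manip.hand_in())"
```

```text
the job is handed in; nothing more can be done
None
```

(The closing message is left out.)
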